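# Level a leaning microscope with a pry bar and packer

### The arm

A 6-joint arm with a two-finger parallel gripper is mounted at the origin on the work surface. World frame = base frame: x ahead of the robot, y to its left, z up, the work surface at z = 0. Lengths are in m, angles in rad, forces in N, time in s.
With the tool pointing down it reaches from about 0.225 to 0.875 m from the base axis. Payload 3.4 kg.
Tool frame: the origin (TCP) lies at the very end of the fingers, on their centre line; the grasp point (between the pads) lies 19 mm behind it (manip.hold_point_z is the distance from the TCP to the grasp point, in m); z points along the fingers, x is the direction in which the jaws open and shut, and the axes are right-handed (so a half turn about z gives the same grasp; the last joint's range is limited). The gripper opens to 85 mm and grips with 20 to 120 N. Pads are 22 mm wide; open, the fingers measure 114 mm over their backs; the gripper's body (76 mm by 85 mm) begins 54 mm behind the grasp point. The pads swing forward as they close: fully open they stand 13 mm farther back than shut.
Start: joints at [-1.417, 0.276, 1.505, -0, 1.361, -0.121], TCP at [0.156, -0.553, 0.231] pointing down, gripper open.
Joint ranges: [-2.89, 2.89], [-0.75, 2.08], [0.22, 2.7], [-1.18, 4.32], [0.11, 2.71], [-2.7, 2.7]. Speed limits (rad/s): [2.57, 2.57, 3.14, 3.14, 3.14, 3.14].

### API

Orientations are given as a unit quaternion [w, x, y, z].
In Python, from rig import telemetry, cams, manip, finder gives the robot as it stands. The module is installed in compiled form; this text tells all that it offers.
- The arm moves only by the tool carry_out, never from a script. Its argument "rows" is a list that holds one entry, the list of rows, each a list of 5 numbers: the gripper's target within -1 to 1 (fully open at 1, half-way at 0, shut at -1), then the shift along the world's x, y, z in cm, then the turn about the world's z in rad. A call has 1 to 12 rows; each row shifts and turns the commanded pose from where the row before left it; what a row does not reach is not made up. A row lasts 1/10 s, in which the tool goes at most 50 mm and 8.59 degrees, less where a joint would pass 70% of its speed; a pose out of reach is approached as far as the arm can. A call with a gripper value outside its range is refused whole. The fingers move at their own pace and stop on an object; "force" is the grip in N (left out, the last holds). Time passes only in rows, so rows that do not move let the fingers close. It gives the time, the measured TCP pose, the force and the opening at its end, in the units of the state.
- telemetry.get_state(): the state, without advancing time (a new reading comes with each control period).
- cams.get_image(name): name is "side" or "top" or "wrist"; returns a dict with "image" (420x560x3 uint8, red, green, blue), "camera_matrix" (3x3 intrinsics, pixels), "eye" and "attitude" of the camera in the world. Camera axes: x right, y down, z forward; pixel columns grow to the right and rows downward; lengths in m; the calibration is good to about 2 mm. A picture is of the moment at which its call begins. There is no depth.
- manip.sign_off(): hands the job in, once; it reports no verdict.
Trained networks look in a picture, given as the dict that the camera call returned (one of the last four; its "shot" number tells which), for a name from the list of things; names that differ only in an ending like _2 or _b are one class to them, and where a whole thing is asked for, a point or a joint stands for the part that bears it (a point fixed in the world has none). Each returns a list of dicts, best first, with "confidence" (0 to 1); they miss things now and then, are a little off and sometimes report something else, mostly with a low value. They report only what shows in the picture. A call takes as long as a camera call. They do not tell look-alikes from the thing itself.
- finder.boxes_of(picture, thing): "xy" ([column, row] in pixels, amid what is visible of it).
The state is a dict: "clock": time; "qpos": joint angles; "qd": joint speeds; "effort": joint torques, N m; "position": TCP position; "ee_rot": TCP orientation; "contact_force": force on the tool from outside, world axes, zero at the start; "moment": the same for the moment, N m; "width": finger opening in m.
Only numpy, scipy, OpenCV 4.12 (cv2) and the standard library are available. Lean on these libraries where they do the work, as an engineer would, in place of code of your own. Each camera call takes 0.05 s, during which the arm holds its last target.

### The job

The microscope leans because the rubber feet along one side are worn short. With the pry bar over the fulcrum block, lever that side up, hook the bar down under the keeper to hold it, and slip the thicker wooden packer well under the raised side, between the short feet; then unhook the bar, let the microscope down onto the packer so that it stands level, and take the bar out, laying it on the bench clear of the microscope. Do not touch the microscope with the gripper, keep it where it stands, and leave the other things alone.

Things in the scene. Friction and masses are not known exactly. Their poses are not given: they have to be found in the camera images.
- microscope: Loose cream stereo microscope, 3 to 5 kg, 0.38 m tall; base 260 (x) by 240 (y) by 26 mm. Origin: centre of the base's underside; y points from the leaning side to the tall feet, z up. Rubber feet, 24 mm across, at x +-110 mm: 24 mm tall at y +105, worn to 14 mm at y -105, so it leans 0.048 rad at the start. Level, its underside is 24 mm above the bench. Column and head stand over x > -10, y > 0.
- base_edge (a point): Middle of the lower edge of the microscope base on its leaning side (base frame x 0, y -120 mm, z 0), axes as the base's; about 13.6 mm above the bench at the start. Lifting the edge takes about 12 to 23 N. This side faces the fulcrum block.
- jack: Steel fulcrum block and keeper on one plate fixed to the bench. Origin: on the bench under the middle of the fulcrum; y points to the microscope's leaning side, 53 to 57 mm away and square within 0.04 rad; the middle of that side is at about jack x -60 mm. The plate, 5 mm thick, spans x -20 to 55, y -115 to 20 mm.
- fulcrum (a point): Middle of the fulcrum's crest (jack x 0, y 0), 28 mm above the bench: a steel ridge along jack x, 36 mm long, 18 mm thick, its crest rounded to 6 mm radius. Axes as the jack's. The pry bar is laid across it, tip towards jack +y, 13 to 18 mm under the microscope's edge, sloping down to the tip by about 0.39 rad.
- keeper (a point): Underside of the keeper arm (jack x +25, y -80 mm), 40.5 mm above the bench; axes as the jack's. The flat arm, 18 mm wide in y, 10 mm thick, reaches from a post (x 38 to 50) to x +12 mm. Bar pressed down about level, swung to +x by 11 mm or more at the keeper and let up under the arm: the weight and friction hold it there, the edge about 30 mm above the bench.
- pry_bar: Loose dark steel pry bar, 240 mm long, 18 mm wide, 0.3 kg, underside flat all along. Origin: mid-length on the underside; x to the thin tip, z up. Blade 4 mm thick from x +120 (tip) to +40, then 10 mm to x -50; handle a black rubber sleeve 22 by 22 mm from x -50 to -120, underside flush. Starts lying on its underside. With the tip 15 mm under the edge the fulcrum is at x +50.
- bar_grip (a point): Centre of the pry bar's handle (bar frame x -85 mm, 11 mm above the underside). Axes as the bar's.
- bar_tip (a point): Middle of the end of the pry bar's thin tip (bar frame x +120 mm, z 2 mm).
- packer: The thicker wooden packer: plain pale wood block 120 (x) by 44 (y) by 24 mm thick, 0.09 kg, loose, lying flat. Origin: centre of its underside. It is as thick as the microscope's tall feet.
- packer_mid (a point): Centre of the thicker packer (12 mm above its underside).
- thin_mid (a point): Centre of the other, thinner packer, to be left alone: same wood, 120 by 44 mm but only 12 mm thick; the two may be in either place.
- dish: White ceramic dish, 124 mm across, 18 mm high: leave alone. Origin under its centre.
- slide_box: Box of slides, 80 by 110 by 36 mm: leave alone. Origin under its centre.
- bottle: Clear bottle, 40 mm in diameter, 100 mm tall: leave alone. Origin under its centre.
Mind the look-alikes: they are no part of the job. There is more than one size of the pry_bar; the job needs the larger. What is shaped like the packer but green is not meant.

How it is judged:
By the outcome, as a careful person would: the job done as asked, in the order asked, and still so for the second after the job is handed in, with the robot touching nothing.
It also fails if it takes over 72 s, if anything falls off the work surface, if the arm or the gripper's body presses on something with over 40 N, if the wrist force passes 120 N, or if a joint passes its speed limit or range.

## Working session

There is one attempt and no reset: what is moved stays moved. The work goes in short steps, Python scripts to look and compute and a tool call to move; the robot and the scene stay as the last step left them, time stands still between calls to the robot, and variables do not carry over. Pictures are saved under pics/ and viewed, and the job is handed in when it is done.

Besides the shell and the picture viewer there is one more tool, called as a command line: name --argument value ..., lists and objects as JSON in quotes. carry_out: Moves the arm, as the interface text tells. Its arguments: {"type":"object","properties":{"rows":{"type":"array","items":{"type":"array","items":{"type":"array","items":{"type":"number"}}}},"force":{"type":"number"}},"required":["rows"]}

```bash
ls; mkdir -p pics; cat > h.py <<'E'
import numpy as np, cv2
from scipy.spatial.transform import Rotation as R
from rig import telemetry, cams, manip, finder
def shot(n,f):
    p=cams.get_image(n); cv2.imwrite('pics/'+f+'.png',cv2.cvtColor(p['image'],cv2.COLOR_RGB2BGR)); return p
def rot(p):
    a=np.array(p['attitude'],float)
    return a if a.shape==(3,3) else R.from_quat(a[[1,2,3,0]]).as_matrix()
def toplane(p,uv,z):
    d=rot(p)@np.linalg.inv(p['camera_matrix'])@np.array([uv[0],uv[1],1.]); e=np.array(p['eye']); 
    return e+d*(z-e[2])/d[2]
def proj(p,X):
    c=np.array(p['camera_matrix'])@(rot(p).T@(np.array(X,float)-np.array(p['eye']))); return c[:2]/c[2]
E
python3 - <<'E'
from h import *
ps={n:shot(n,n+'0') for n in ('top','side','wrist')}
for n,p in ps.items():
    print(n,p['eye'],p['attitude'],p['camera_matrix'][0])
    for t in ['microscope','base_edge','fulcrum','keeper','pry_bar','bar_grip','bar_tip','packer_mid','thin_mid','dish','slide_box','bottle','jack']:
        print(t,[(np.round(b['xy']).tolist(),round(b['confidence'],2)) for b in finder.boxes_of(p,t)])
print(telemetry.get_state())
E
```

```text
pics
top [ 0.41284976 -0.02614516  0.96718541] [ 0.05781436 -0.70253429  0.70795281 -0.04365651] [380.18362735   0.         272.68537597]
microscope [([84.0, 189.0], 0.79), ([352.0, 251.0], 0.6)]
base_edge [([83.0, 187.0], 0.88)]
fulcrum [([209.0, 188.0], 0.84)]
keeper [([213.0, 188.0], 0.72)]
pry_bar [([340.0, 318.0], 0.95), ([355.0, 250.0], 0.56)]
bar_grip [([357.0, 249.0], 0.89), ([338.0, 318.0], 0.88)]
bar_tip [([340.0, 322.0], 0.92), ([353.0, 250.0], 0.64), ([381.0, 189.0], 0.61), ([208.0, 187.0], 0.5)]
packer_mid [([438.0, 217.0], 0.94), ([381.0, 190.0], 0.64)]
thin_mid [([317.0, 184.0], 0.65)]
dish [([293.0, 127.0], 0.95)]
slide_box [([351.0, 131.0], 0.61)]
bottle [([242.0, 116.0], 0.56)]
jack [([212.0, 187.0], 0.84), ([357.0, 251.0], 0.56)]
side [ 0.38319381 -0.72031633  0.82167168] [-0.37172205  0.92018577 -0.11675839  0.03805706] [456.43192897   0.         279.9273686 ]
microscope [([257.0, 113.0], 0.75)]
base_edge [([260.0, 112.0], 0.92)]
fulcrum [([293.0, 189.0], 0.73)]
keeper [([293.0, 186.0], 0.69)]
pry_bar [([176.0, 317.0], 0.98), ([263.0, 323.0], 0.62)]
bar_grip [([26
[... 643 characters left out ...]
jack []
{'clock': 2.1, 'qpos': array([-1.41701934e+00,  2.75875118e-01,  1.50489982e+00,  1.95526708e-05,
        1.36066971e+00, -1.20997127e-01]), 'qd': array([-1.02107298e-03, -2.50136185e-05,  3.94605446e-04,  1.47235206e-03,
        8.49025319e-04,  9.32615452e-04]), 'effort': array([ 7.66871563e-04, -4.16653419e+01, -2.46093571e+01, -1.73514277e-04,
        1.22921265e-04,  1.10631461e-05]), 'position': array([ 0.15602418, -0.55347103,  0.23134229]), 'ee_rot': array([ 4.45934291e-05,  7.97284642e-01, -6.03603508e-01,  5.98288057e-05]), 'contact_force': array([ 0.13832653, -0.3971075 , -0.02512911]), 'moment': array([-0.04879304,  0.02145175, -0.00493603]), 'width': 0.08545426398728165}
```

View pics/top0.png

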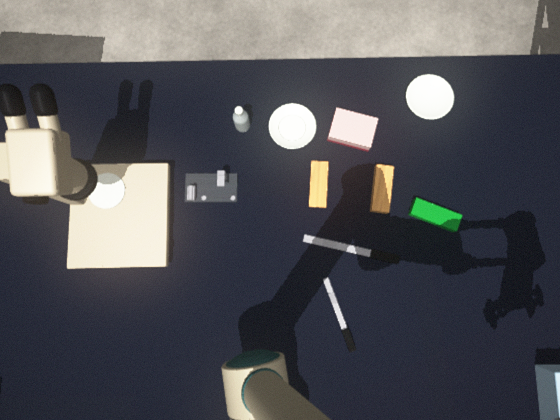

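View pics/side0.png

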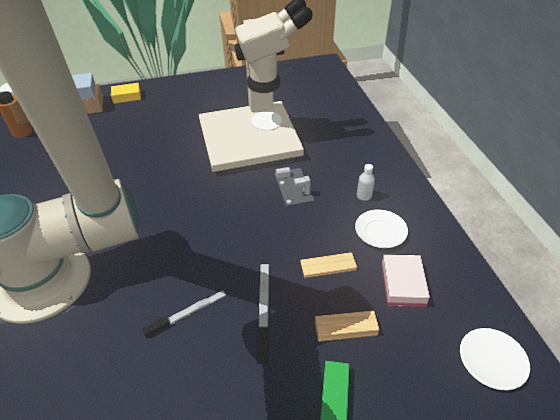

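```bash
python3 - <<'E'
import cv2
a=cv2.imread('pics/top0.png')
cv2.imwrite('pics/t1.png',cv2.convertScaleAbs(cv2.resize(a[160:360,290:480],None,fx=4,fy=3.99,interpolation=cv2.INTER_CUBIC)[:800][:600],alpha=1.8,beta=30))
cv2.imwrite('pics/t2.png',cv2.convertScaleAbs(cv2.resize(a[140:290,50:250],None,fx=4,fy=4,interpolation=cv2.INTER_CUBIC),alpha=1.3,beta=20))
b=cv2.imread('pics/side0.png')
cv2.imwrite('pics/s1.png',cv2.convertScaleAbs(cv2.resize(b[240:390,130:390],None,fx=3,fy=3,interpolation=cv2.INTER_CUBIC),alpha=1.8,beta=30))
cv2.imwrite('pics/s2.png',cv2.convertScaleAbs(cv2.resize(b[90:220,190:330],None,fx=4.5,fy=4.5,interpolation=cv2.INTER_CUBIC),alpha=1.3,beta=20))
E
```

```text
(no output)
```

View pics/t1.png

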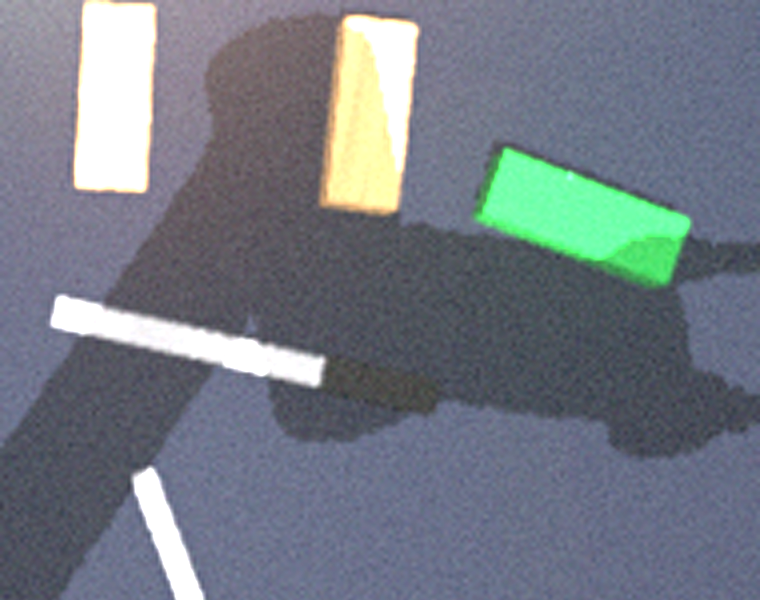

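View pics/t2.png

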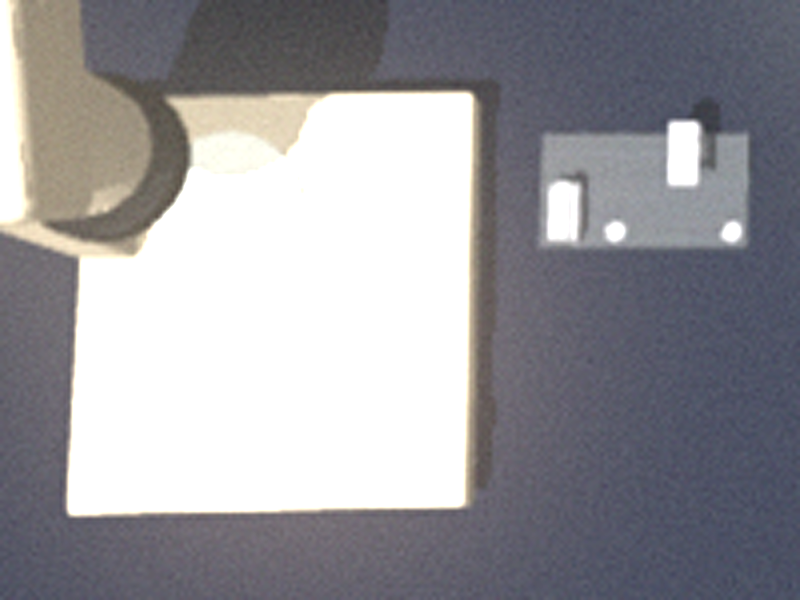

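View pics/s1.png

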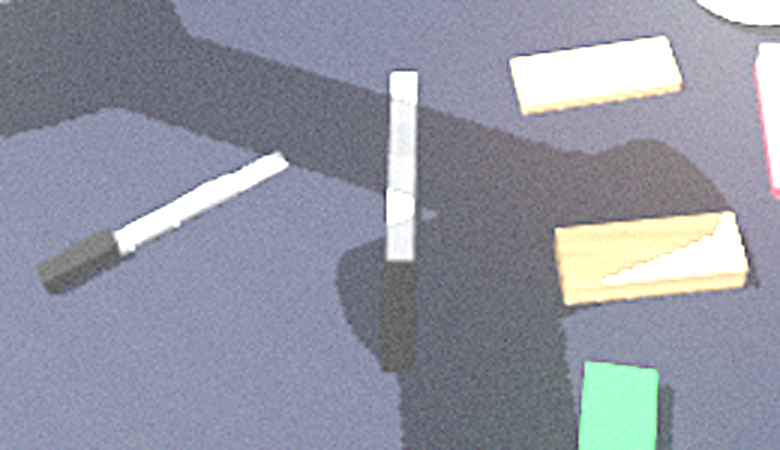

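View pics/s2.png

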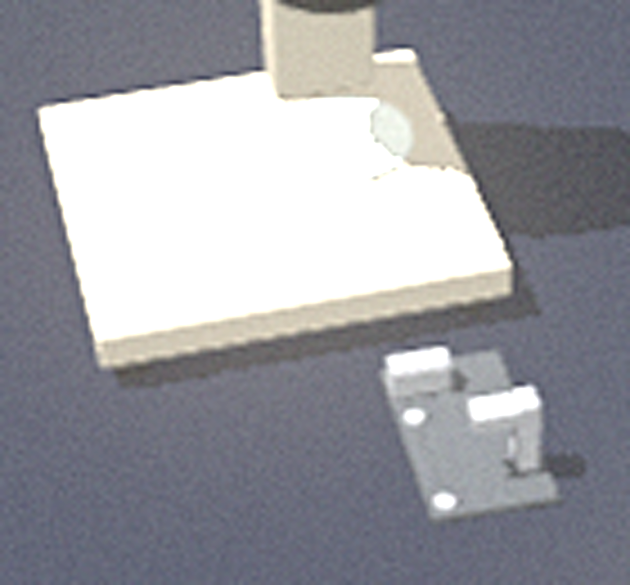

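```bash
python3 - <<'E'
from h import *
import pickle
p=cams.get_image('top'); q=cams.get_image('side')
pickle.dump((p,q),open('cal.pkl','wb'))
t1=lambda u,v:(290+u/4-.4,160+v/3.99-.4); t2=lambda u,v:(50+u/4-.4,140+v/4-.4)
s1=lambda u,v:(130+u/3-.3,240+v/3-.3); s2=lambda u,v:(190+u/4.5-.4,90+v/4.5-.4)
def show(n,P,uv,z): print(n,np.round(toplane(P,uv,z)*1000,1))
for n,uv in zip('abcd',[(541,133),(748,131),(748,247),(541,248)]): show('plate '+n,p,t2(*uv),.005)
for n,uv in zip('ab',[(387,370),(557,500)]): show('plate side '+n,q,s2(*uv),.005)
show('keeper arm lower left',p,t2(667,186),.0505);show('keeper lr',p,t2(698,186),.0505)
show('fulc top mid',p,t2(565,211),.028)
show('base up',p,t2(476,92),.0396);show('base low',p,t2(469,507),.0396)
show('base side lowleft',q,s2(100,345),.0396);show('base side right',q,s2(512,268),.0396)
show('bar tip',p,t1(56,312),.004);show('bar joint',p,t1(324,372),.015);show('bar end',p,t1(437,398),.022)
show('bar tip s',q,s1(404,75),.004);show('bar joint s',q,s1(400,262),.015);show('bar end s',q,s1(397,368),.011)
show('small tip',p,t1(147,470),.004);show('small end',p,(351,349),.02)
for uv in [(345,15),(418,22),(398,214),(322,207)]: show('packer',p,t1(*uv),.024)
for uv in [(555,230),(735,213),(747,265),(567,292)]: show('packer s',q,s1(*uv),.024)
for uv in [(82,1),(156,5),(149,191),(75,188)]: show('thin',p,t1(*uv),.012)
E
```

```text
plate a [663.1 221.5   5. ]
plate b [662.9  86.    5. ]
plate c [586.2  85.5   5. ]
plate d [586.9 219.4   5. ]
plate side a [592.1 218.1   5. ]
plate side b [658.9  81.8   5. ]
keeper arm lower left [616.8 130.6  50.5]
keeper lr [616.6 111.4  50.5]
fulc top mid [606.3 198.9  28. ]
base up [681.2 254.6  39.6]
base low [421.2 250.2  39.6]
base side lowleft [423.8 245.4  39.6]
base side right [680.6 252.   39.6]
bar tip [491.  -85.2   4. ]
bar joint [ 451.4 -249.9   15. ]
bar end [ 434.7 -316.5   22. ]
bar tip s [491.3 -87.9   4. ]
bar joint s [ 452.7 -249.    15. ]
bar end s [ 434.7 -319.7   11. ]
small tip [ 391.7 -140.1    4. ]
small end [ 223.2 -192.4   20. ]
packer [ 677.4 -270.7   24. ]
packer [ 672.2 -316.6   24. ]
packer [ 549.  -297.8   24. ]
packer [ 553.8 -250.9   24. ]
packer s [ 557.5 -256.9   24. ]
packer s [ 678.4 -275.    24. ]
packer s [ 671.  -313.8   24. ]
packer s [ 551.4 -302.8   24. ]
thin [ 692.1 -105.1   12. ]
thin [ 688.9 -152.7   12. ]
thin [ 566.9 -145.    12. ]
thin [569.3 -98.2  12. ]
```

```bash
python3 - <<'E'
import cv2,numpy as np
b=cv2.imread('pics/side0.png')
a=cv2.resize(b[245:285,290:370],None,fx=9,fy=7,interpolation=cv2.INTER_NEAREST)
c=cv2.resize(b[303:348,305:385],None,fx=9,fy=7,interpolation=cv2.INTER_NEAREST)
cv2.imwrite('pics/pk.png',cv2.convertScaleAbs(np.vstack([a,c]),alpha=1.2,beta=10))
E
```

```text
(no output)
```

View pics/pk.png

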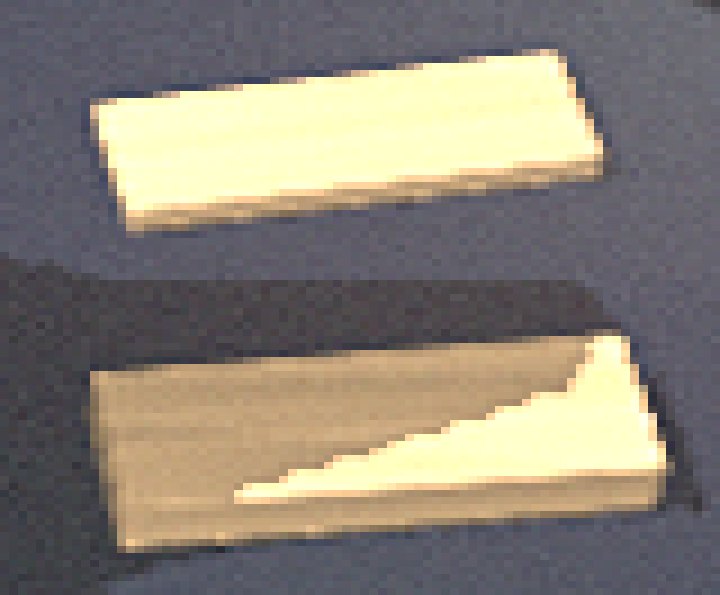

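carry_out --rows '[[[1, 2.6, 2.4, -1.2, 0.0962], [1, 2.6, 2.4, -1.2, 0.0962], [1, 2.6, 2.4, -1.2, 0.0962], [1, 2.6, 2.4, -1.2, 0.0962], [1, 2.6, 2.4, -1.2, 0.0962], [1, 2.6, 2.4, -1.2, 0.0962], [1, 2.6, 2.4, -1.2, 0.0962], [1, 2.6, 2.4, -1.2, 0.0962], [1, 2.6, 2.4, -1.2, 0.0962], [1, 2.6, 2.4, -1.2, 0.0962], [1, 2.6, 2.4, -1.2, 0.0962], [1, 0, 0, 0, 0]]]' --force 20

```text
clock: 3.4
position: [0.4437, -0.2861, 0.0979]
ee_rot: [-0.001, 0.993, -0.116, -0.001]
contact_force: [-0.0, -0.5, -0.7]
width: 0.0856
```

```bash
python3 - <<'E'
from h import *
p=shot('wrist','w1')
s=telemetry.get_state(); print(s['position'],s['clock'])
for X in [(0.442,-.289,.022),(.4347,-.318,.022)]: print(proj(p,X))
E
```

```text
[ 0.44276355 -0.28777981  0.09856904] 3.45
[274.61353669 222.7682071 ]
[274.10723406 259.15074088]
```

View pics/w1.png

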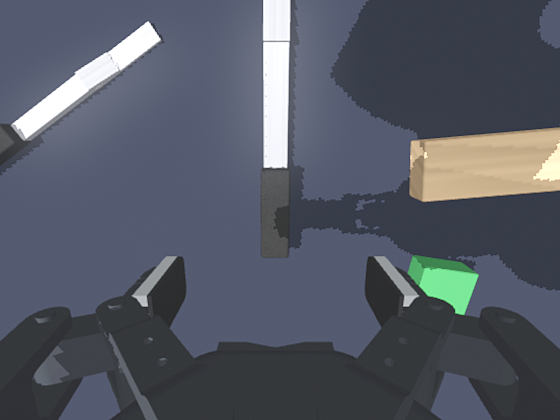

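carry_out --rows '[[[1, 0, 0, -3, 0], [1, 0, 0, -3, 0], [1, 0, 0, -2.5, 0], [1, 0, 0, -0.9, 0], [-1, 0, 0, 0, 0], [-1, 0, 0, 0, 0], [-1, 0, 0, 0, 0], [-1, 0, 0, 0, 0], [-1, 0, 0, 0, 0], [-1, 0, 0, 0, 0], [-1, 0, 0, 0, 0]]]' --force 20

```text
clock: 4.55
position: [0.4426, -0.29, 0.0065]
ee_rot: [0.001, 0.993, -0.118, 0.001]
contact_force: [-1.5, -0.2, 6.2]
width: 0.0216
```

carry_out --rows '[[[-1, 0, 0, 1.5, 0], [-1, 0, 0, 3, 0], [-1, 0, 0, 3, 0], [-1, 0, 0, 3, 0.08], [-1, 0, 0, 0, 0.08], [-1, 0, 0, 0, 0.08], [-1, 0, 0, 0, 0]]]'

```text
clock: 5.25
position: [0.4416, -0.2891, 0.1102]
ee_rot: [-0.0, 1.0, 0.001, -0.0]
contact_force: [0.1, -0.3, -3.8]
width: 0.0219
```

```bash
python3 - <<'E'
from h import *
p=shot('side','s3');p=shot('wrist','w3')
E
```

```text
(no output)
```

View pics/s3.png

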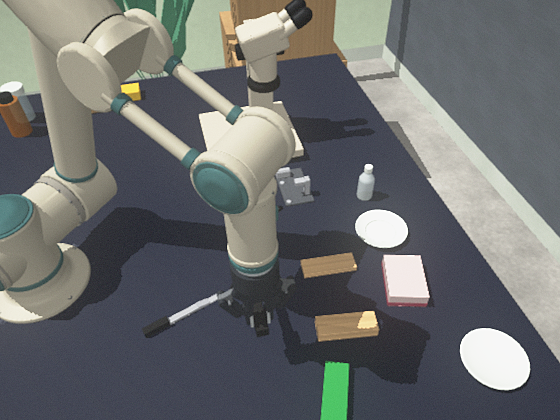

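View pics/w3.png

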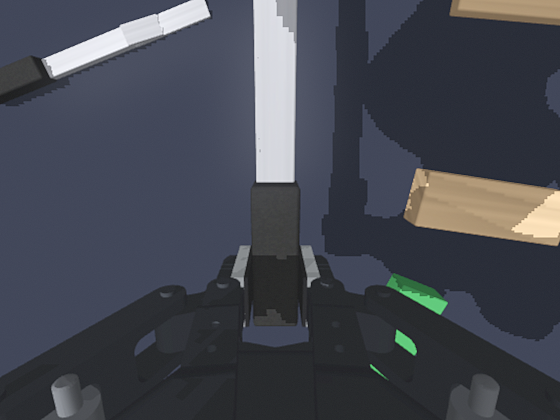

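carry_out --rows '[[[-1, 3.1, 2.6, 0, 0], [-1, 3.1, 2.6, 0, 0], [-1, 3.1, 2.6, 0, 0], [-1, 3.1, 2.6, -2, 0], [-1, 3.1, 2.6, -2.5, 0], [-1, 3.1, 2.6, -2.5, 0], [-1, 0, 0.8, -1, 0], [-1, 0, 0, -0.3, 0], [-1, 0, 0, 0, 0]]]'

```text
clock: 6.25
position: [0.6267, -0.1257, 0.0265]
ee_rot: [-0.0, 1.0, 0.001, -0.001]
contact_force: [-0.0, -0.4, -1.9]
width: 0.0213
```

```bash
python3 - <<'E'
from h import *
p=shot('side','s4');p=shot('wrist','w4'); s=telemetry.get_state(); print(s['position'],s['clock'])
for X in [(.607,.1995,.028),(.619,.1115,.0405),(.619,.1115,.0505)]: print(proj(p,X))
E
```

```text
[ 0.62772213 -0.12671283  0.02813752] 6.35
[  190.74140691 -1060.07019648]
[ 247.50703708 -549.2762051 ]
[ 243.62842954 -643.46167761]
```

View pics/s4.png

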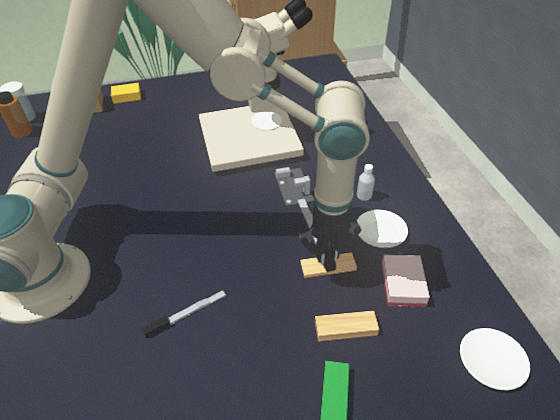

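View pics/w4.png

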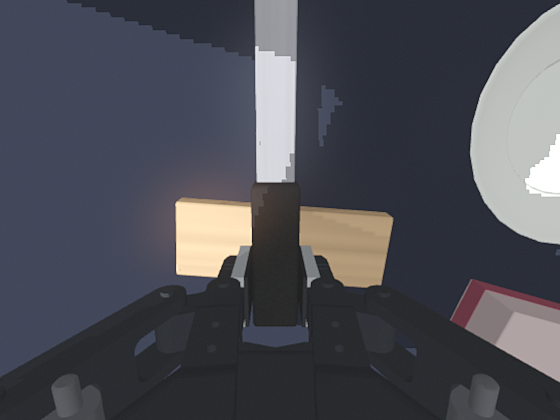

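carry_out --rows '[[[-1, 0, 3, 0, 0], [-1, 0, 3, 0, 0], [-1, 0, 1, 0, 0], [-1, 0, 0, 0, 0]]]'

```text
clock: 6.75
position: [0.628, -0.0553, 0.0286]
ee_rot: [0.0, 1.0, 0.001, 0.001]
contact_force: [0.1, 0.1, -2.5]
width: 0.0217
```

```bash
python3 - <<'E'
from h import *
import cv2
p=shot('side','s5');q=shot('top','t5')
s=telemetry.get_state(); print(s['position'],s['contact_force'],s['clock'])
a=cv2.resize(p['image'][150:290,250:390],None,fx=4,fy=4,interpolation=3)[:,:,::-1]
cv2.imwrite('pics/s5c.png',cv2.convertScaleAbs(a,alpha=1.6,beta=20))
E
```

```text
[ 0.62843055 -0.05683674  0.02824629] [ 0.21422966 -0.22982946 -2.99623991] 6.85
```

View pics/s5c.png

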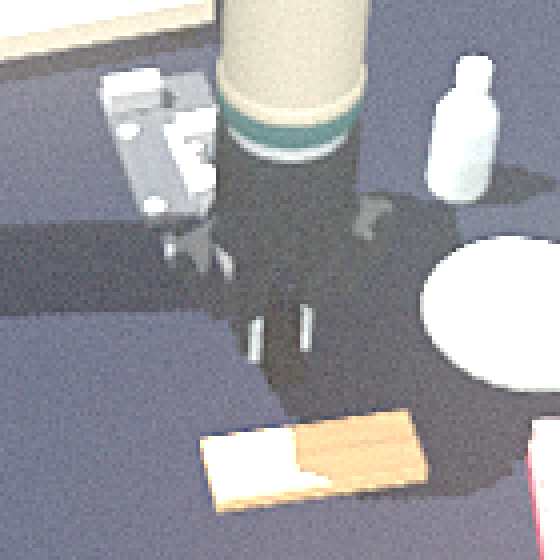

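carry_out --rows '[[[-1, 0, 0, 1, 0], [-1, 0, 0, 0.6, 0], [-1, 0, 0, 0.5, 0], [-1, 0, 0, 0.5, 0], [-1, 0, 0, 0, 0]]]'

```text
clock: 7.35
position: [0.6286, -0.0559, 0.0543]
ee_rot: [0.0, 1.0, 0.001, 0.001]
contact_force: [0.7, 0.1, -2.7]
width: 0.0215
```

```bash
python3 - <<'E'
from h import *
p=shot('wrist','w6')
E
```

```text
(no output)
```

View pics/w6.png

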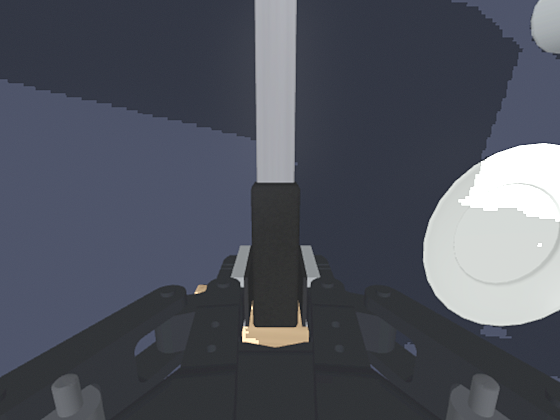

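carry_out --rows '[[[-1, 0, 0, 0.7, 0], [-1, 0, 0, 0.7, 0], [-1, 0, 0, 0.7, 0], [-1, 0, 0, 0.7, 0], [-1, 0, 0, 0.7, 0]]]'

```text
clock: 7.9
position: [0.6281, -0.0554, 0.0891]
ee_rot: [0.0, 1.0, 0.001, 0.0]
contact_force: [0.4, 1.5, -3.9]
width: 0.0218
```

```bash
python3 - <<'E'
from h import *
p=shot('wrist','w7')
E
```

```text
(no output)
```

View pics/w7.png

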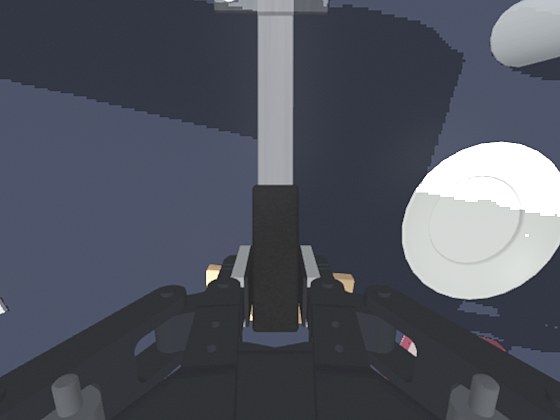

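carry_out --rows '[[[-1, 0, 0, 0.7, 0], [-1, 0, 0, 0.7, 0], [-1, 0, 0, 0.7, 0], [-1, 0, 0, 0.3, 0], [-1, 0, 0, 0, 0]]]'

```text
clock: 8.45
position: [0.6284, -0.0556, 0.113]
ee_rot: [0.0, 1.0, 0.001, 0.001]
contact_force: [0.6, 0.0, -4.0]
width: 0.0218
```

```bash
python3 - <<'E'
from h import *
p=shot('wrist','w8');q=shot('side','s8');q=shot('top','t8')
s=telemetry.get_state(); print(s['position'],s['contact_force'],s['clock'])
import pickle; pickle.dump((p,s),open('w8.pkl','wb'))
E
```

```text
[ 0.62788609 -0.05535948  0.11217651] [-0.75200642 -0.34602657 -3.23121472] 8.6
```

View pics/w8.png

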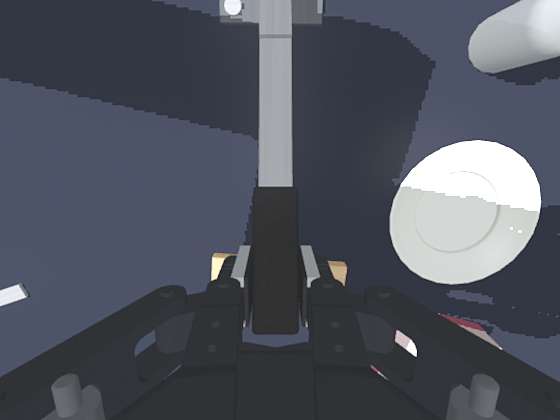

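View pics/t8.png

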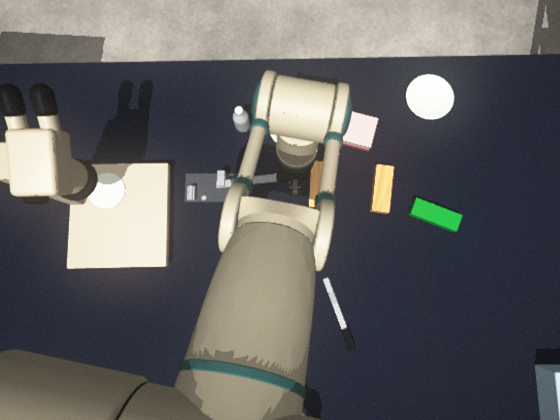

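```bash
cat >> h.py <<'E'
from scipy.optimize import least_squares
def bart(p,feats,xc,g):
    # feats: list (bar x, bar z, v); unknown y0,z0 (bar origin), th (tip down)
    def P(k,x,z):
        c,s=np.cos(k[2]),np.sin(k[2]); return np.array([xc,k[0]+c*x+s*z,k[1]-s*x+c*z])
    f=lambda k:[proj(p,P(k,x,z))[1]-v for x,z,v in feats]
    r=least_squares(f,g); return r.x,np.round(r.fun,1),P
E
python3 - <<'E'
from h import *
import pickle
p,s=pickle.load(open('w8.pkl','rb'))
k,res,P=bart(p,[(-.12,.022,332.5),(-.05,.022,187),(.04,.010,35)],.628,[.03,.06,.35])
print(k,res,'tip',P(k,.12,0),'grip',P(k,-.09,.011))
for x,z,w in [(-.12,.022,22),(-.05,.022,22),(.04,.01,18)]:
    a=P(k,x,z);d=np.array([w/2000,0,0]); print(proj(p,a-d),proj(p,a+d))
E
```

```text
[0.02050177 0.06876012 0.36899412] [0. 0. 0.] tip [0.628      0.13242464 0.02547882] grip [ 0.628      -0.05947293  0.11148068]
[252.4938452  332.46821739] [298.85541165 332.53177712]
[253.82590913 186.95780839] [297.93778438 187.04218468]
[260.21665914  34.96083011] [291.81862201  35.03916528]
```

carry_out --rows '[[[-1, 0, 0, 0.5, 0], [-1, 0, 0, 0.3, 0], [-1, 0, 0, 0, 0]]]'

```text
clock: 8.9
position: [0.6283, -0.0556, 0.1209]
ee_rot: [0.0, 1.0, 0.001, 0.0]
contact_force: [-0.4, 0.7, -2.8]
width: 0.0216
```

```bash
python3 - <<'E'
from h import *
p=shot('wrist','w9')
s=telemetry.get_state(); print(s['position'],s['contact_force'],s['clock'])
import pickle; pickle.dump((p,s),open('w9.pkl','wb'))
import cv2
cv2.imwrite('pics/w9c.png',cv2.resize(p['image'][0:345,230:320,::-1],None,fx=4,fy=1.7))
E
```

```text
[ 0.62821894 -0.05562374  0.12065438] [ 0.28391696 -1.4570817  -2.76145991] 8.95
```

View pics/w9.png

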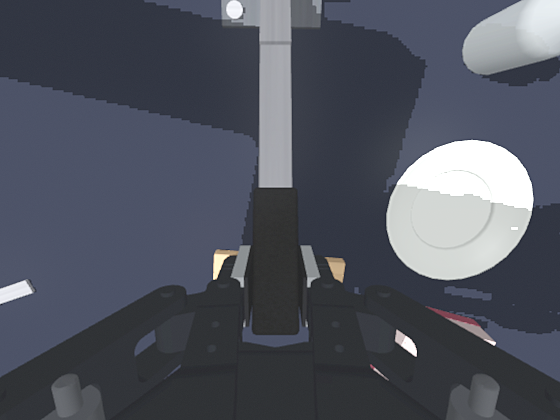

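```bash
python3 - <<'E'
from h import *
import pickle
p,s=pickle.load(open('w9.pkl','rb'))
for a in (332.5,333.5):
  k,res,P=bart(p,[(-.12,.022,a),(-.05,.022,188),(.04,.010,42.5)],.628,[.03,.06,.35])
  print(k,'tip',P(k,.12,0)-s['position'],'tip',P(k,.12,0),'x50',P(k,.05,0)-s['position'])
E
```

```text
[0.01813886 0.07289441 0.40465522] tip [-0.00021894  0.18407119 -0.0950042 ] tip [0.628      0.12844745 0.02565018] x50 [-0.00021894  0.11972452 -0.06744507]
[0.01808025 0.07347479 0.40981402] tip [-0.00021894  0.18376738 -0.09499225] tip [0.628      0.12814364 0.02566214] x50 [-0.00021894  0.11956374 -0.06710154]
```

carry_out --rows '[[[-1, 0, -2, 0, 0], [-1, 0, -3, 0.5, 0], [-1, 0, -2, 2, 0], [-1, -1.1, 0, 2, 0], [-1, -1.2, 2, 0, 0], [-1, 0, 4, 0, 0], [-1, 0, 4, 0, 0], [-1, 0, 4, -1, 0], [-1, 0, 3.5, -2, 0], [-1, 0, 0.4, -1, 0], [-1, 0, 0, -0.5, 0], [-1, 0, 0, 0, 0]]]'

```text
clock: 10.15
position: [0.6047, 0.0528, 0.1196]
ee_rot: [0.0, 1.0, 0.001, -0.001]
contact_force: [0.3, -0.4, -3.6]
width: 0.0216
```

```bash
python3 - <<'E'
from h import *
import cv2
p=shot('wrist','w10')
q=shot('side','s10'); t=shot('top','t10')
s=telemetry.get_state(); print(s['position'],s['contact_force'],s['clock'])
import pickle; pickle.dump((p,s,q,t),open('w10.pkl','wb'))
cv2.imwrite('pics/s10c.png',cv2.convertScaleAbs(cv2.resize(q['image'][90:250,210:390,::-1],None,fx=4,fy=3.7,interpolation=2),alpha=1.5,beta=20))
cv2.imwrite('pics/t10c.png',cv2.convertScaleAbs(cv2.resize(t['image'][150:270,150:330,::-1],None,fx=4,fy=4,interpolation=2),alpha=1.5,beta=20))
E
```

```text
[0.60581949 0.05225402 0.12106636] [ 0.11045071 -0.72660469 -3.4309043 ] 10.3
```

View pics/w10.png

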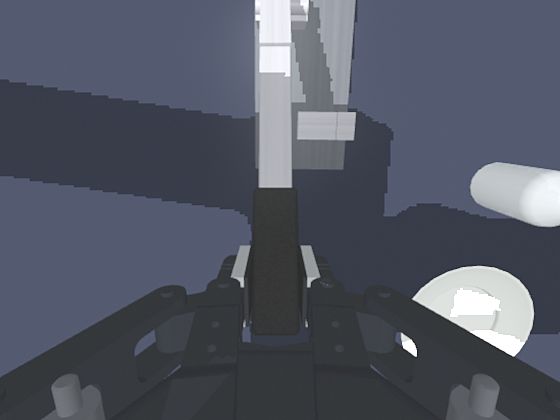

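View pics/s10c.png

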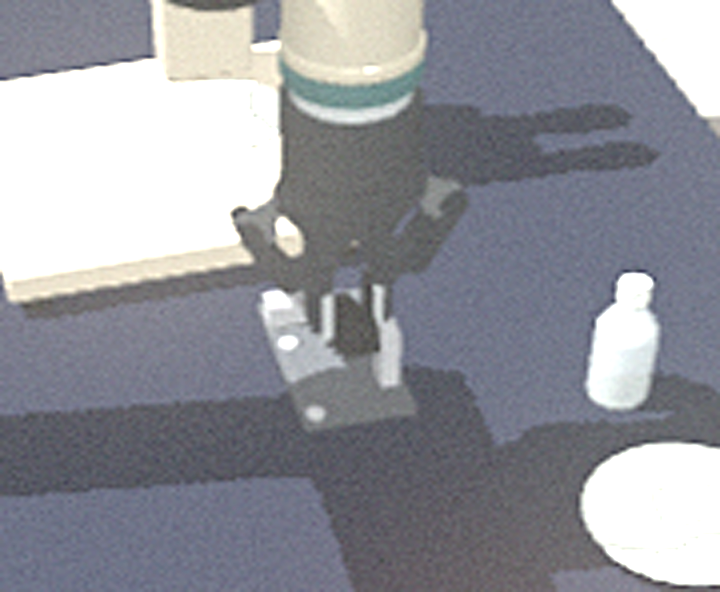

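View pics/t10c.png

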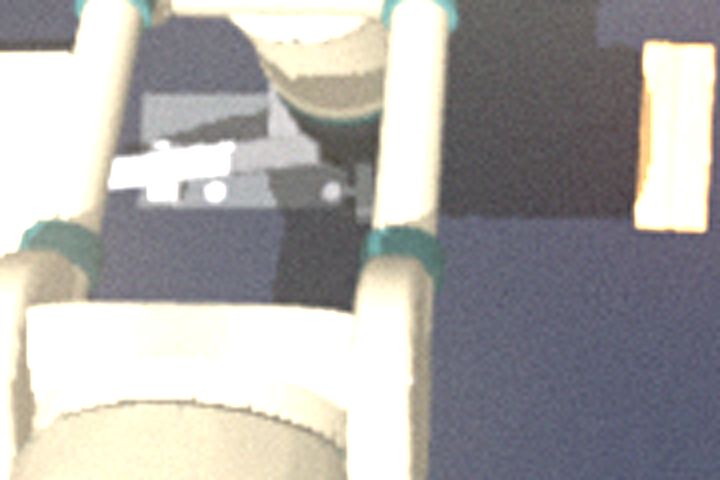

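```bash
python3 - <<'E'
from h import *
import pickle
p,s,q,t=pickle.load(open('w10.pkl','rb'))
for z in (.02,.025,.03): print(z,toplane(t,(150+112/4-.4,150+173/4-.4),z))
k,res,P=bart(p,[(-.12,.022,333),(-.05,.022,188),(.04,.010,43.5)],.6055,[.1,.06,.35])
print(k,P(k,.12,0))
for x in (-.05,.04):print(proj(p,P(k,x,.01)))
for X in [(.619,.1295,.0505),(.619,.1115,.0505),(.645,.1115,.0505)]: print(proj(p,X))
E
```

```text
0.02 [0.60704191 0.23477548 0.02      ]
0.025 [0.60601681 0.23339814 0.025     ]
0.03 [0.60499171 0.23202079 0.03      ]
[0.12627081 0.07144332 0.41392596] [0.6055     0.23613667 0.0231785 ]
[278.03772512 192.90942823]
[278.21393235  43.5       ]
[297.98305198 111.54650682]
[297.40282322 139.23452458]
[335.44060815 139.31530678]
```

carry_out --rows '[[[-1, 0, 0, -0.4, 0], [-1, 0, 0, -0.3, 0], [-1, 0, 0, 0, 0]]]'

```text
clock: 10.6
position: [0.6047, 0.0531, 0.1129]
ee_rot: [-0.0, 1.0, 0.001, -0.0]
contact_force: [0.1, -0.2, -2.5]
width: 0.0218
```

carry_out --rows '[[[-1, 0, 0, -0.2, 0], [-1, 0, 0, 0, 0]]]'

```text
clock: 10.8
position: [0.6049, 0.0535, 0.1111]
ee_rot: [0.0, 1.0, 0.001, -0.0]
contact_force: [0.1, -0.1, -2.7]
width: 0.0215
```

carry_out --rows '[[[-1, 0, 0, -0.2, 0], [-1, 0, 0, 0, 0]]]'

```text
clock: 11.0
position: [0.6048, 0.0536, 0.1091]
ee_rot: [0.0, 1.0, 0.001, -0.0]
contact_force: [1.0, 0.2, -2.6]
width: 0.0214
```

carry_out --rows '[[[-1, 0, 0, -0.1, 0], [-1, 0, 0.5, -0.21, 0], [-1, 0, 0.5, -0.21, 0], [-1, 0, 0, 0, 0]]]'

```text
clock: 11.4
position: [0.6046, 0.0645, 0.1037]
ee_rot: [-0.0, 1.0, 0.001, -0.0]
contact_force: [0.6, -0.5, -3.3]
width: 0.0214
```

```bash
python3 - <<'E'
from h import *
import cv2
p=shot('wrist','w11'); t=shot('top','t11')
s=telemetry.get_state(); print(s['position'],s['contact_force'],s['clock'])
import pickle; pickle.dump((p,s,t),open('w11.pkl','wb'))
cv2.imwrite('pics/t11c.png',cv2.convertScaleAbs(np.hstack([cv2.resize(t['image'][165:225,150:250,::-1],None,fx=4,fy=6,interpolation=2),cv2.resize(p['image'][0:240,210:350,::-1],None,fx=2.6,fy=1.5,interpolation=2)]),alpha=1.3,beta=20))
E
```

```text
[0.60492958 0.0638406  0.10395582] [ 0.03847881 -0.16545261 -3.44575703] 11.5
```

View pics/t11c.png

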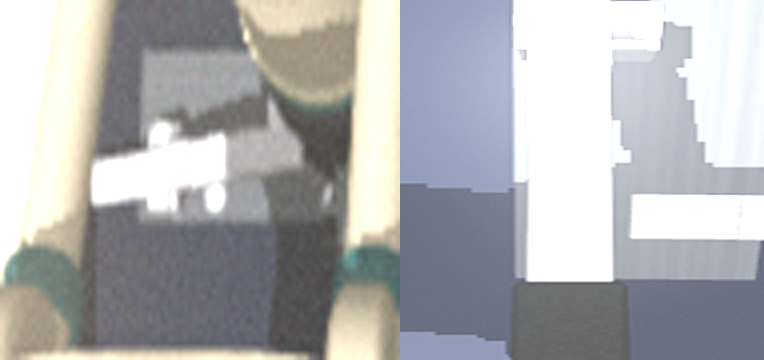

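carry_out --rows '[[[-1, 0, 0.4, -0.22, 0], [-1, 0, 0.4, -0.2, 0], [-1, 0, 0, 0, 0]]]'

```text
clock: 11.8
position: [0.6047, 0.0722, 0.0995]
ee_rot: [-0.0, 1.0, 0.001, -0.0]
contact_force: [0.5, 0.2, -2.8]
width: 0.0213
```

carry_out --rows '[[[-1, 0, 0.4, -0.2, 0], [-1, 0, 0.4, -0.2, 0], [-1, 0, 0, 0, 0]]]'

```text
clock: 12.1
position: [0.6047, 0.0801, 0.0955]
ee_rot: [-0.0, 1.0, 0.001, -0.0]
contact_force: [0.4, -1.3, -2.5]
width: 0.0217
```

```bash
python3 - <<'E'
from h import *
import cv2
p=shot('wrist','w12'); t=shot('top','t12')
s=telemetry.get_state(); print(s['position'],s['contact_force'],s['clock'])
import pickle; pickle.dump((p,s,t),open('w12.pkl','wb'))
cv2.imwrite('pics/t12c.png',cv2.convertScaleAbs(np.hstack([cv2.resize(t['image'][165:225,150:250,::-1],None,fx=4,fy=6,interpolation=2),cv2.resize(p['image'][0:240,210:350,::-1],None,fx=2.6,fy=1.5,interpolation=2)]),alpha=1,beta=20))
E
```

```text
[0.60496616 0.07965125 0.09579009] [ 0.36632458  0.1256491  -2.65543849] 12.2
```

View pics/t12c.png

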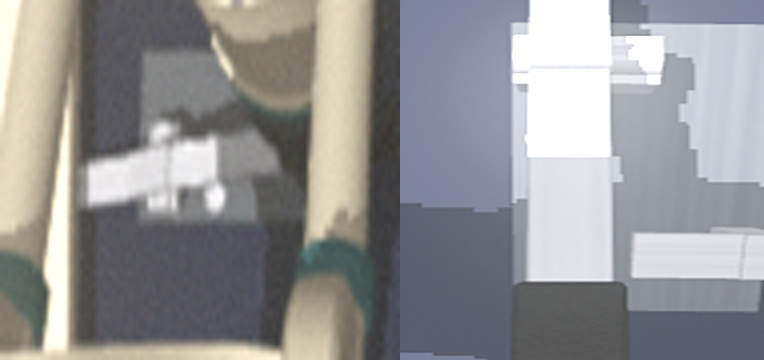

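View pics/w12.png

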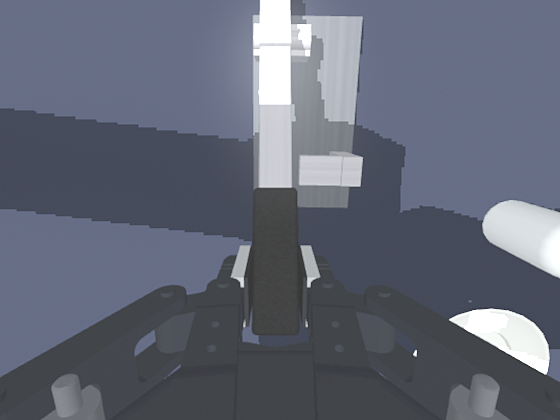

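```bash
python3 - <<'E'
from h import *
import pickle
p,s,t=pickle.load(open('w12.pkl','rb'))
for z in (.005,.01): print(z,toplane(t,(150+79/4-.4,165+190/6-.4),z))
k,res,P=bart(p,[(-.12,.022,333),(-.05,.022,188),(.04,.010,44)],.6048,[.1,.06,.35])
print(k,P(k,.12,0),P(k,.05,0))
for X in [(.589,.1995,.028),(.625,.1995,.028),(.625,.1905,.024)]: print(proj(p,X))
E
```

```text
0.005 [0.60132277 0.26012164 0.005     ]
0.01 [0.60034337 0.25863406 0.01      ]
[0.15348208 0.04719006 0.41613536] [ 0.6048      0.26324104 -0.00131738] [0.6048     0.19921498 0.02697862]
[251.76517062  39.72860519]
[309.26085486  39.86463993]
[308.14030721  57.14941351]
```

carry_out --rows '[[[-1, 0, 0.4, -0.17, 0], [-1, 0, 0.3, -0.13, 0], [-1, 0, 0, 0, 0]]]'

```text
clock: 12.5
position: [0.605, 0.0871, 0.0928]
ee_rot: [-0.0, 1.0, 0.001, 0.0]
contact_force: [0.3, -0.4, -1.6]
width: 0.0215
```

carry_out --rows '[[[-1, 0, 0, -0.2, 0], [-1, 0, 0, 0, 0]]]'

```text
clock: 12.7
position: [0.6051, 0.0864, 0.091]
ee_rot: [0.0, 1.0, 0.001, 0.0]
contact_force: [0.2, -1.6, -1.7]
width: 0.0216
```

carry_out --rows '[[[-1, 0, 0, -0.2, 0], [-1, 0, 0, 0, 0]]]'

```text
clock: 12.9
position: [0.6051, 0.0863, 0.0889]
ee_rot: [0.0, 1.0, 0.001, 0.0]
contact_force: [0.4, -1.8, -0.9]
width: 0.0208
```

```bash
python3 - <<'E'
from h import *
import cv2
p=shot('wrist','w13'); t=shot('top','t13');q=shot('side','s13')
s=telemetry.get_state(); print(s['position'],s['contact_force'],s['clock'])
import pickle; pickle.dump((p,s,t,q),open('w13.pkl','wb'))
cv2.imwrite('pics/t13c.png',cv2.convertScaleAbs(np.hstack([cv2.resize(t['image'][165:225,150:250,::-1],None,fx=4,fy=6,interpolation=2),cv2.resize(q['image'][110:230,230:330,::-1],None,fx=4,fy=3,interpolation=2)]),alpha=1.3,beta=20))
E
```

```text
[0.60515148 0.08634064 0.08899811] [-0.40701174 -1.26027496 -0.29168675] 13.05
```

View pics/t13c.png

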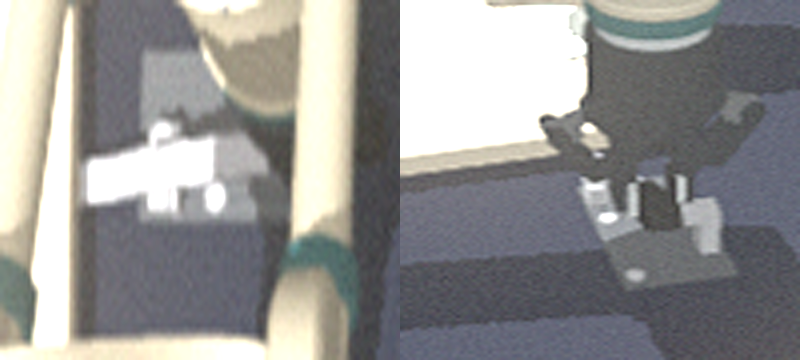

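View pics/w13.png

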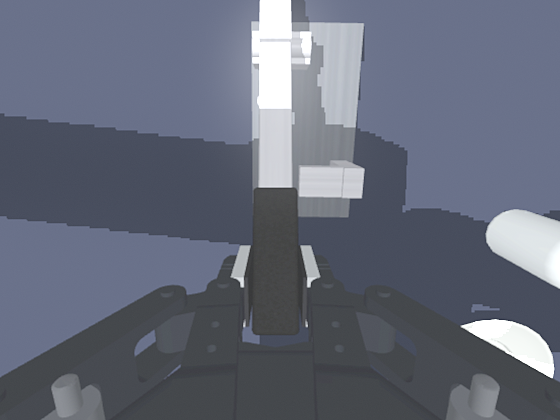

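```bash
python3 - <<'E'
from h import *
import pickle
p,s,t,q=pickle.load(open('w13.pkl','rb'))
for X in [(.605,.2536,.0136),(.605,.2524,.0396),(.605,.2536,.005),(.605,.26,.004),(.605,.1995,.028),(.605,.27,.004)]: print(X,proj(t,X),'crop',(proj(t,X)-[150,165])*[4,6])
k,res,P=bart(p,[(-.12,.022,333),(-.05,.022,188),(.04,.010,42.5)],.605,[.1,.06,.35])
print(k,P(k,.12,0),P(k,.05,0))
for X in [(.589,.1995,.028),(.645,.1115,.0505)]: print(proj(p,X))
cv2.imwrite('pics/t13d.png',cv2.resize(t['image'][185:210,155:205,::-1],None,fx=16,fy=16,interpolation=0))
cv2.imwrite('pics/t12d.png',cv2.resize(pickle.load(open('w12.pkl','rb'))[2]['image'][185:210,155:205,::-1],None,fx=16,fy=16,interpolation=0))
E
```

```text
(0.605, 0.2536, 0.0136) [170.95268144 194.19938302] crop [ 83.81072576 175.19629811]
(0.605, 0.2524, 0.0396) [168.46379402 192.16776596] crop [ 73.85517606 163.00659575]
(0.605, 0.2536, 0.005) [171.89966085 194.84646   ] crop [ 87.59864339 179.07876   ]
(0.605, 0.26, 0.004) [169.55461592 194.94580084] crop [ 78.21846369 179.67480505]
(0.605, 0.1995, 0.028) [190.60928677 192.87299633] crop [162.43714709 167.23797799]
(0.605, 0.27, 0.004) [165.72132596 194.98457613] crop [ 62.88530383 179.90745679]
[0.16003532 0.04119494 0.40700266] [ 0.605      0.2702327 -0.0063081] [0.605      0.2059509  0.02140201]
[250.26356626  47.68563969]
[341.34590997 196.88250901]
```

View pics/t13d.png

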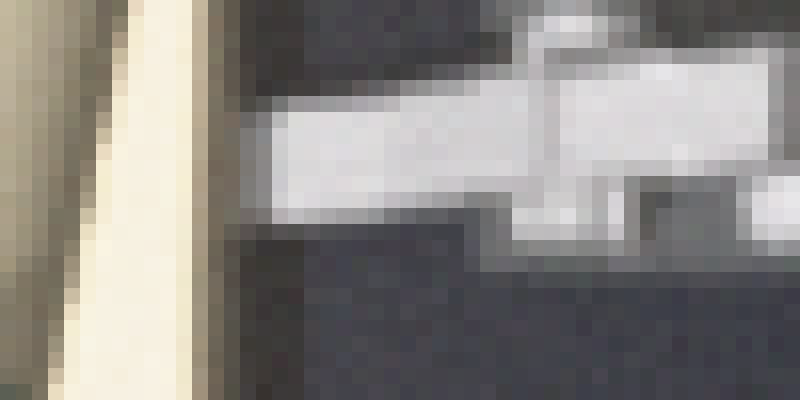

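View pics/t12d.png

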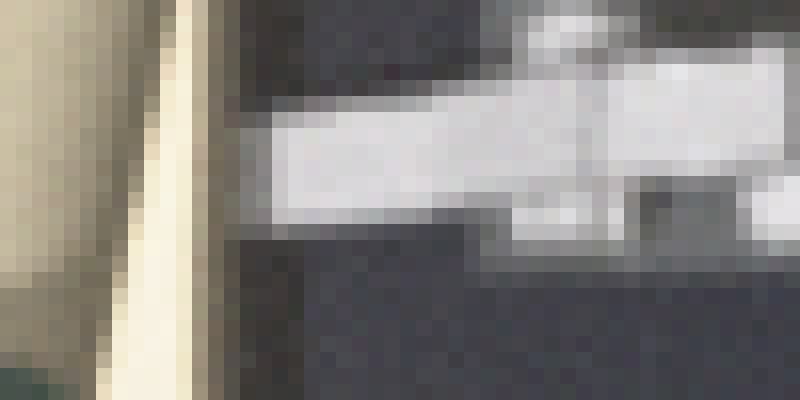

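carry_out --rows '[[[-1, 0, -0.3, -0.64, 0], [-1, 0, -0.3, -0.64, 0], [-1, 0, -0.23, -0.66, 0], [-1, 0, -0.23, -0.66, 0], [-1, 0, 0, 0, 0]]]' --force 40

```text
clock: 13.55
position: [0.6058, 0.0747, 0.0632]
ee_rot: [0.001, 1.0, 0.001, 0.001]
contact_force: [-0.9, -1.7, 8.1]
width: 0.0208
```

```bash
python3 - <<'E'
from h import *
p=shot('wrist','w14'); q=shot('side','s14')
s=telemetry.get_state(); print(s['position'],s['contact_force'],s['clock'])
cv2.imwrite('pics/s14c.png',cv2.convertScaleAbs(np.hstack([cv2.resize(q['image'][90:230,190:330,::-1],None,fx=4,fy=4,interpolation=2),cv2.resize(p['image'][:350,220:340,::-1],None,fx=1.6,fy=1.6)]),alpha=1.2,beta=20))
E
```

```text
[0.60580271 0.07489913 0.06370158] [-1.33891915 -1.49248596  6.65574611] 13.65
```

View pics/s14c.png

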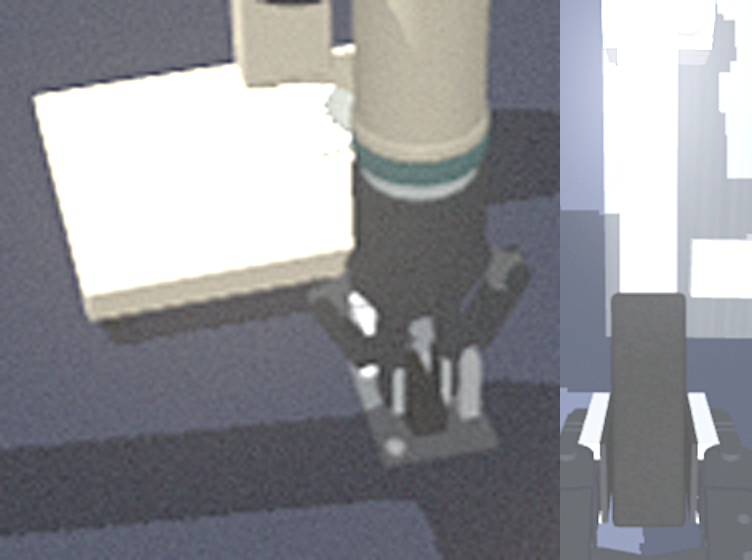

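carry_out --rows '[[[-1, 0, -0.17, -0.69, 0], [-1, 0, -0.17, -0.69, 0], [-1, 0, -0.1, -0.7, 0], [-1, 0, -0.1, -0.7, 0], [-1, 0, 0, -0.1, 0], [-1, 0, 0, 0, 0]]]'

```text
clock: 14.25
position: [0.6064, 0.0679, 0.0355]
ee_rot: [0.002, 1.0, 0.002, 0.001]
contact_force: [-1.2, -6.1, 11.2]
width: 0.0207
```

```bash
python3 - <<'E'
from h import *
p=shot('wrist','w15'); q=shot('side','s15'); t=shot('top','t15')
s=telemetry.get_state(); print(s['position'],s['contact_force'],s['clock'])
cv2.imwrite('pics/s15c.png',cv2.convertScaleAbs(np.hstack([cv2.resize(q['image'][90:230,190:330,::-1],None,fx=4,fy=4,interpolation=2),cv2.resize(p['image'][:350,220:340,::-1],None,fx=1.6,fy=1.6)]),alpha=1.2,beta=20))
E
```

```text
[0.60635187 0.06790538 0.03566557] [-0.9421708  -7.58893245  9.74923544] 14.4
```

View pics/s15c.png

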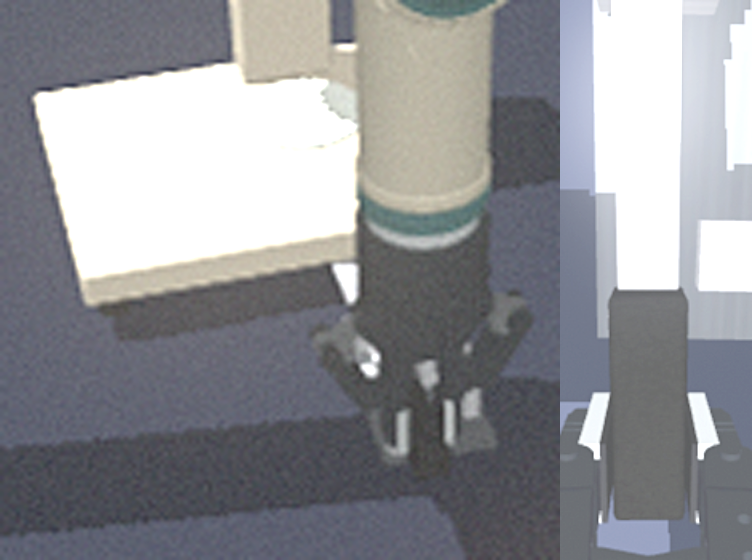

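View pics/w15.png

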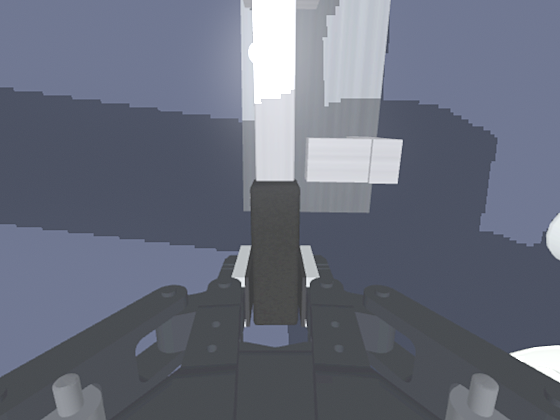

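View pics/t15.png

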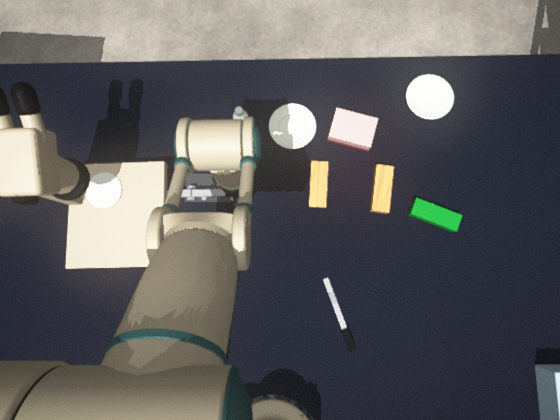

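carry_out --rows '[[[-1, 0, -0.2, -0.1, 0], [-1, 0, -0.3, -0.1, 0], [-1, 0, -0.3, -0.1, 0], [-1, 0, 0, 0, 0]]]'

```text
clock: 14.8
position: [0.6061, 0.0671, 0.0325]
ee_rot: [-0.004, 1.0, -0.0, 0.002]
contact_force: [-0.6, 12.5, 8.9]
width: 0.0207
```

```bash
python3 - <<'E'
from h import *
p=shot('wrist','w16'); q=shot('side','s16')
s=telemetry.get_state(); print(s['position'],s['contact_force'],s['clock'])
cv2.imwrite('pics/s16c.png',cv2.convertScaleAbs(np.hstack([cv2.resize(q['image'][90:230,190:330,::-1],None,fx=4,fy=4,interpolation=2),cv2.resize(p['image'][:350,220:420,::-1],None,fx=1.6,fy=1.6)]),alpha=1.2,beta=20)[:, :800])
for X in [(.619,.1295,.0505),(.619,.1115,.0505),(.645,.1115,.0505),(.619,.1115,.0405)]: print(proj(p,X))
for z in (.05,.046): print(toplane(p,(275,182),z))
E
```

```text
[0.60610178 0.06712373 0.03253346] [-0.78256314 12.54813429  8.76391602] 14.9
[309.04010914 136.08136402]
[307.83741352 180.51102793]
[370.07338586 180.43942592]
[305.43291773 177.05513492]
[0.6052918 0.1108085 0.05     ]
[0.60530071 0.11016235 0.046     ]
```

View pics/s16c.png

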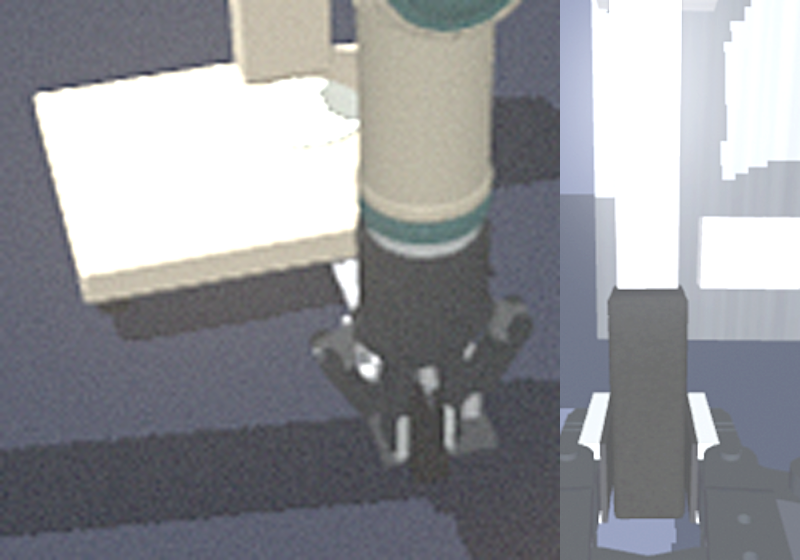

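View pics/w16.png

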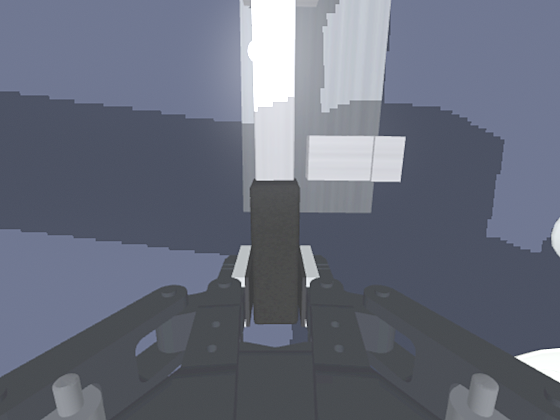

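carry_out --rows '[[[-1, 0, 0.1, 0.7, 0], [-1, 0, 0.1, 0.7, 0], [-1, 0, 0.15, 0.7, 0], [-1, 0, 0.15, 0.7, 0], [-1, 0, 0.2, 0.65, 0], [-1, 0, 0.2, 0.65, 0], [-1, 0, 0.25, 0.65, 0], [-1, 0, 0.15, 0.5, 0], [-1, 0, 0, 0, 0]]]'

```text
clock: 15.8
position: [0.6045, 0.0753, 0.083]
ee_rot: [0.001, 1.0, 0.002, -0.001]
contact_force: [-1.1, -0.5, -4.6]
width: 0.0207
```

```bash
python3 - <<'E'
from h import *
p=shot('wrist','w17'); q=shot('side','s17'); t=shot('top','t17')
s=telemetry.get_state(); print(s['position'],s['contact_force'],s['clock'])
cv2.imwrite('pics/s17c.png',cv2.convertScaleAbs(np.hstack([cv2.resize(q['image'][90:230,190:330,::-1],None,fx=4,fy=4,interpolation=2),cv2.resize(p['image'][:350,220:420,::-1],None,fx=1.6,fy=1.6)]),alpha=1.2,beta=20)[:, :800])
cv2.imwrite('pics/t17d.png',cv2.resize(t['image'][150:280,60:220,::-1],None,fx=4.5,fy=4.5,interpolation=0))
E
```

```text
[0.60433547 0.0749798  0.0827366 ] [-0.90081879  0.79960885 -4.49799003] 15.95
```

View pics/s17c.png

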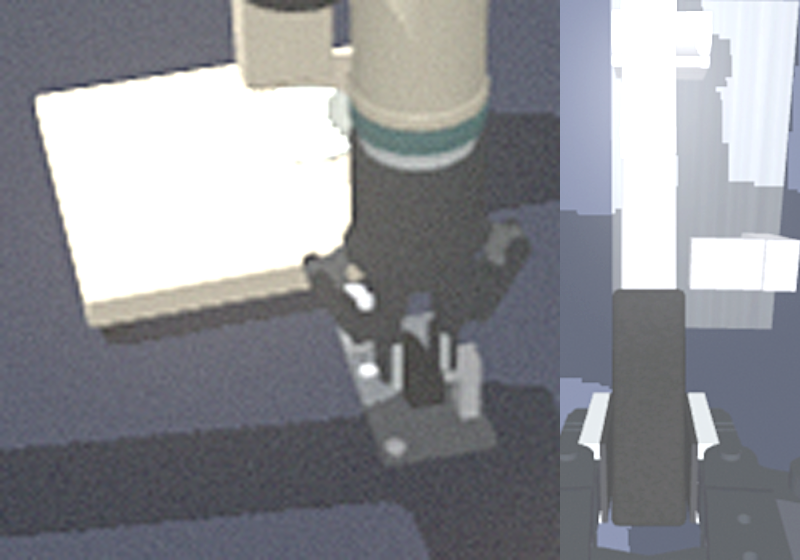

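View pics/t17d.png

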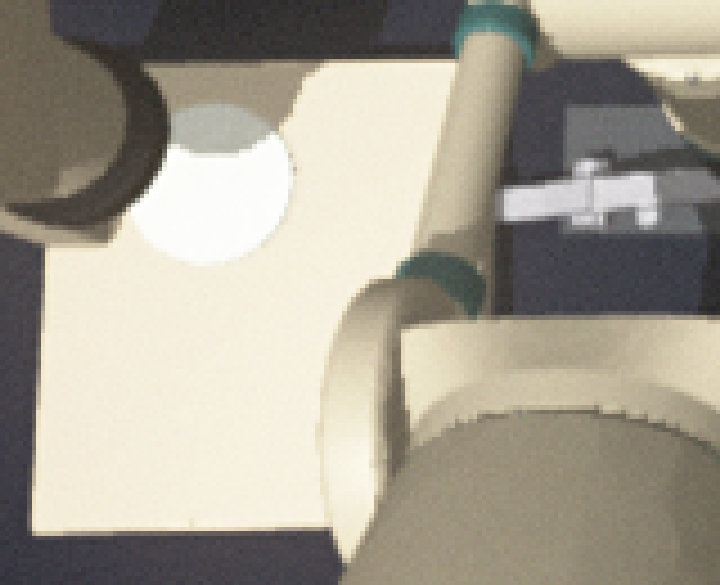

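carry_out --rows '[[[-1, 0, -0.3, -0.64, 0], [-1, 0, -0.3, -0.65, 0], [-1, 0, -0.25, -0.66, 0], [-1, 0, -0.25, -0.68, 0], [-1, 0, -0.2, -0.69, 0], [-1, 0, -0.15, -0.7, 0], [-1, 0, -0.1, -0.7, 0], [-1, 0, -0.05, -0.5, 0], [-1, 0, 0, -0.15, 0], [-1, 0, 0, 0, 0]]]'

```text
clock: 16.95
position: [0.6066, 0.0575, 0.0317]
ee_rot: [0.001, 1.0, 0.001, 0.002]
contact_force: [-2.3, -5.0, 9.4]
width: 0.0213
```

```bash
python3 - <<'E'
from h import *
p=shot('wrist','w18'); q=shot('side','s18')
s=telemetry.get_state(); print(s['position'],s['contact_force'],s['clock'])
cv2.imwrite('pics/s18c.png',cv2.convertScaleAbs(np.hstack([cv2.resize(q['image'][90:230,190:330,::-1],None,fx=4,fy=4,interpolation=2),cv2.resize(p['image'][:350,220:420,::-1],None,fx=1.6,fy=1.6)]),alpha=1.2,beta=20)[:, :800])
E
```

```text
[0.60661191 0.0575381  0.03182846] [-2.04332641 -4.57639463  9.21159546] 17.05
```

View pics/s18c.png

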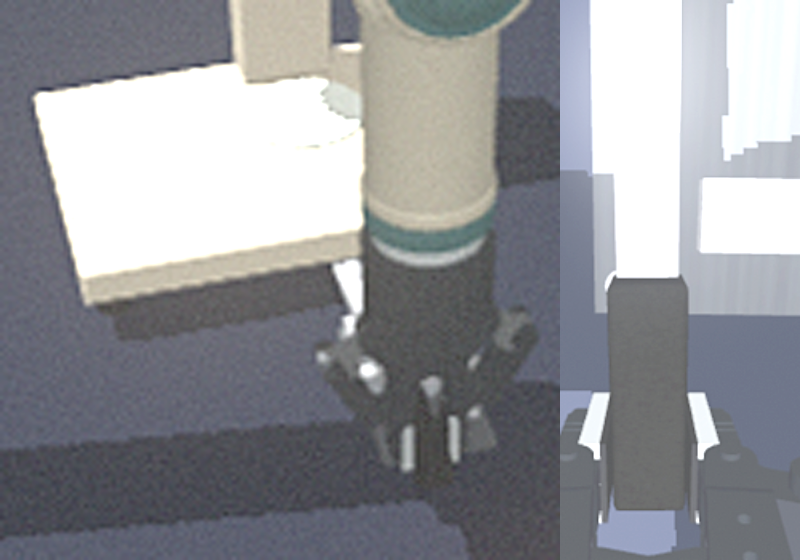

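View pics/w18.png

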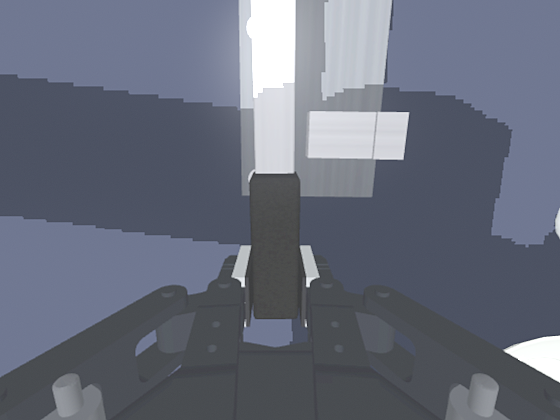

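carry_out --rows '[[[-1, 0.5, 0, 0, 0.026], [-1, 0.5, 0, 0, 0.026], [-1, 0.5, 0, 0, 0.026], [-1, 0.5, 0.05, 0, 0.026], [-1, 0.6, 0.05, 0, 0.026], [-1, 0, 0, 0, 0]]]'

```text
clock: 17.65
position: [0.6305, 0.0594, 0.031]
ee_rot: [0.001, 0.998, 0.067, -0.001]
contact_force: [-4.7, -2.1, 7.6]
width: 0.0211
```

```bash
python3 - <<'E'
from h import *
p=shot('wrist','w19'); q=shot('side','s19')
s=telemetry.get_state(); print(s['position'],s['contact_force'],s['clock'])
for X in [(.619,.1295,.0505),(.619,.1115,.0505),(.645,.1115,.0505),(.619,.1115,.0405)]: print(proj(p,X))
cv2.imwrite('pics/s19c.png',cv2.convertScaleAbs(np.hstack([cv2.resize(q['image'][90:230,190:330,::-1],None,fx=4,fy=4,interpolation=2),cv2.resize(p['image'][:350,220:420,::-1],None,fx=1.6,fy=1.6)]),alpha=1.2,beta=20)[:, :800])
E
```

```text
[0.63051735 0.05939583 0.03112654] [-4.03807782 -1.83994942  8.53876319] 17.75
[271.99750167 113.99307899]
[266.13808815 160.34037555]
[329.53349773 169.00480488]
[266.84490746 158.04267487]
```

View pics/w19.png

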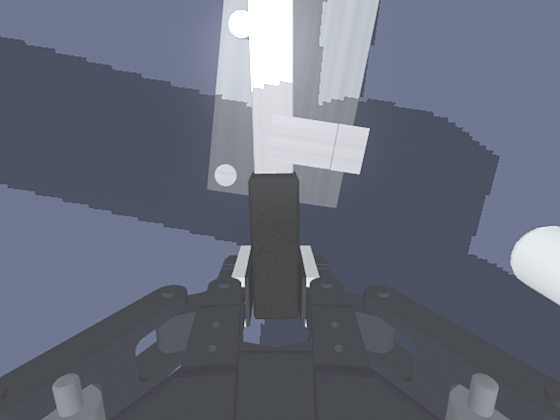

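carry_out --rows '[[[-1, 0, 0, 0.3, 0], [-1, 0, 0, 0.3, 0], [-1, 0, 0, 0.2, 0], [-1, 0, 0, 0, 0]]]'

```text
clock: 18.15
position: [0.6302, 0.06, 0.0377]
ee_rot: [0.0, 0.998, 0.066, -0.001]
contact_force: [-3.0, -1.5, 1.9]
width: 0.0211
```

carry_out --rows '[[[-0.2, 0, 0, 0, 0], [0, 0, 0, 0, 0], [0.2, 0, 0, 0, 0], [0.2, 0, 0, 0, 0], [0.2, 0, 0, 0, 0]]]'

```text
clock: 18.65
position: [0.6314, 0.0606, 0.0379]
ee_rot: [-0.0, 0.998, 0.066, 0.0]
contact_force: [-0.0, -0.4, -0.2]
width: 0.0516
```

```bash
python3 - <<'E'
from h import *
p=shot('wrist','w20'); q=shot('side','s20')
s=telemetry.get_state(); print(s['position'],s['contact_force'],s['clock'],s['width'])
cv2.imwrite('pics/s20c.png',cv2.convertScaleAbs(np.hstack([cv2.resize(q['image'][90:230,190:330,::-1],None,fx=4,fy=4,interpolation=2),cv2.resize(p['image'][:350,220:420,::-1],None,fx=1.6,fy=1.6)]),alpha=1.2,beta=20)[:, :800])
E
```

```text
[0.63117256 0.0605943  0.0379324 ] [ 0.43237299  0.35654439 -0.5840811 ] 18.75 0.051319906133259895
```

View pics/s20c.png

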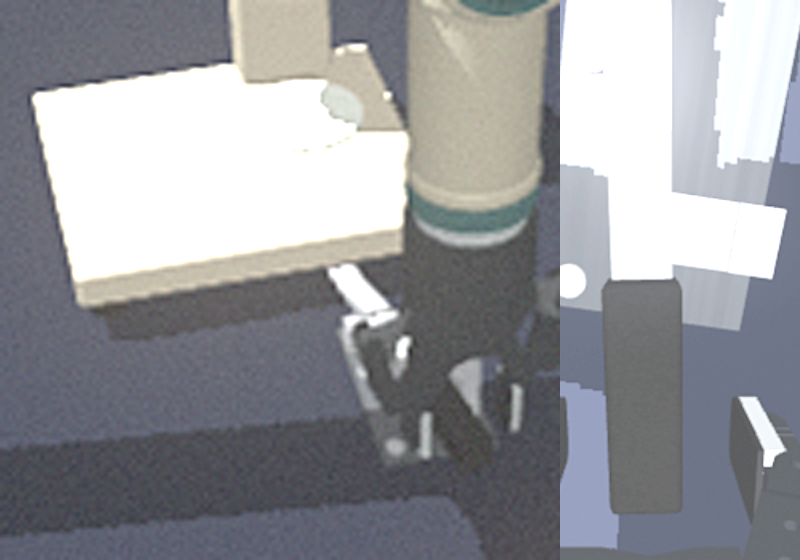

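View pics/w20.png

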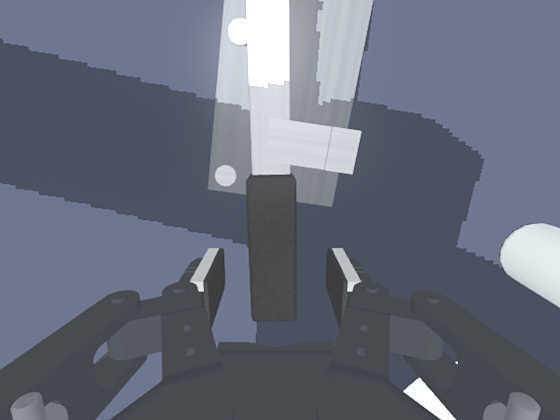

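carry_out --rows '[[[0.3, 0, 0, 3, 0], [0.5, 0, 0, 4, 0], [1, 0, -2, 4, 0.107], [1, 0.3, -3.5, 0, 0.118], [1, 0.3, -3.7, 0, 0.118], [1, 0.3, -3.7, 0, 0.118], [1, 0.3, -3.7, 0, 0.118], [1, 0.3, -3.7, 0, 0.118], [1, 0.3, -3.7, 0, 0.118], [1, 0.3, -3.7, 0, 0.118], [1, 0.3, -3.7, -1, 0.118], [1, 0.2, -3.7, -2, 0.118]]]' --force 40

```text
clock: 19.95
position: [0.6584, -0.2927, 0.1196]
ee_rot: [0.002, 0.794, 0.608, 0.001]
contact_force: [1.1, -0.3, 0.4]
width: 0.0852
```

carry_out --rows '[[[1, 0, 0, 0, 0.118], [1, 0, 0, 0, 0]]]'

```text
clock: 20.15
position: [0.6564, -0.2915, 0.1166]
ee_rot: [-0.001, 0.759, 0.651, -0.0]
contact_force: [-0.6, -0.1, -0.0]
width: 0.0853
```

```bash
python3 - <<'E'
from h import *
p=shot('wrist','w21'); q=shot('side','s21'); t=shot('top','t21')
s=telemetry.get_state(); print(s['position'],s['ee_rot'],s['clock'],s['width'])
e=np.array([.988,-.153,0]);f=np.array([.153,.988,0]);c=np.array([.6131,-.284,.024])
for a,b in [(1,1),(1,-1),(-1,1),(-1,-1)]: print(proj(p,c+a*.06*e+b*.022*f))
E
```

```text
[ 0.65731208 -0.28981801  0.1184091 ] [1.98554999e-04 7.59095960e-01 6.50978637e-01 3.13205154e-04] 20.3 0.0853039250121835
[303.90897994 233.57813793]
[250.62428555 233.6125162 ]
[307.95058884  76.37375229]
[247.04383036  76.4046353 ]
```

View pics/w21.png

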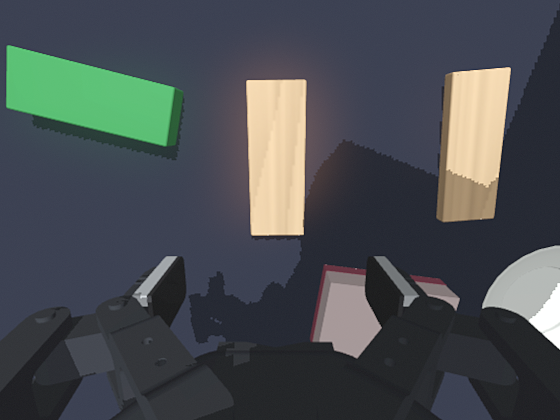

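View pics/t21.png

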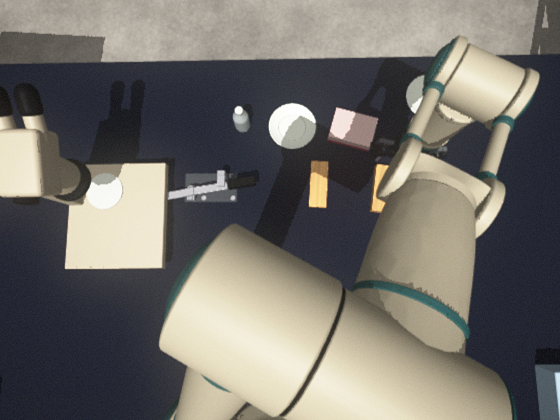

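View pics/s21.png

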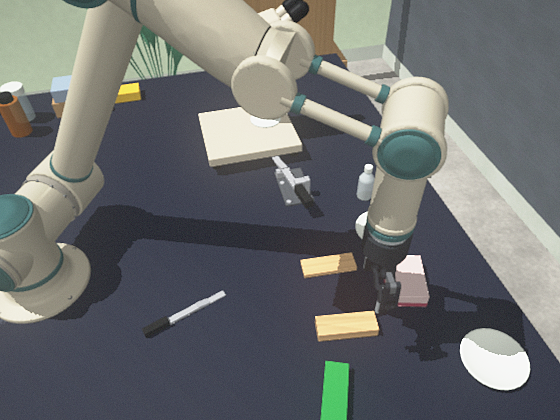

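```bash
python3 - <<'E'
from h import *
import pickle
p,q=pickle.load(open('cal.pkl','rb'))
import cv2
im=cv2.imread('pics/top0.png'); cv2.imwrite('pics/box.png',cv2.resize(im[95:165,310:400],None,fx=8,fy=8,interpolation=0))
for uv in [(329,143.5),(371,150),(378,117)]: print(toplane(p,uv,.036))
w=cams.get_image('wrist')
for uv in [(327,265),(440,280)]: print(toplane(w,uv,.036))
E
```

```text
[ 0.72727405 -0.15180988  0.036     ]
[ 0.70885778 -0.25700499  0.036     ]
[ 0.79590797 -0.27855045  0.036     ]
[ 0.70286491 -0.2551501   0.036     ]
[ 0.73047676 -0.16449558  0.036     ]
```

carry_out --rows '[[[0.7, 0, 0, -4, 0], [0.6, 0, 0, -4, 0], [0.6, 0, 0, -2.3, 0], [0.6, 0, 0, -1, 0], [-1, 0, 0, 0, 0], [-1, 0, 0, 0, 0], [-1, 0, 0, 0, 0], [-1, 0, 0, 0, 0], [-1, 0, 0, 0, 0], [-1, 0, 0, 2, 0], [-1, 0, 0, 4, 0]]]' --force 50

```text
clock: 21.45
position: [0.6544, -0.2892, 0.0619]
ee_rot: [-0.004, 0.759, 0.651, -0.001]
contact_force: [-0.0, 0.3, -1.1]
width: 0.0425
```

carry_out --rows '[[[-1, 0, 0, 4, 0], [-1, 0, 0, 2, -0.1], [-1, -1.2, 3.9, 0, -0.132], [-1, -1.2, 3.9, 0, -0.132], [-1, -1.2, 3.9, 0, -0.132], [-1, -1.2, 3.9, 0, -0.132], [-1, -1.2, 3.9, 0, -0.132], [-1, -1.2, 3.9, 0, -0.132], [-1, -1.2, 3.9, 0, -0.132], [-1, -1.2, 3.9, 0, -0.132], [-1, -1.2, 3.9, 0, -0.132], [-1, -0.4, 3.9, 0, -0.129]]]'

```text
clock: 22.65
position: [0.5433, 0.1008, 0.1253]
ee_rot: [0.0, 1.0, -0.002, -0.0]
contact_force: [1.0, 0.1, -0.9]
width: 0.0428
```

```bash
python3 - <<'E'
from h import *
p=shot('wrist','w22'); t=shot('top','t22')
s=telemetry.get_state(); print(s['position'],s['ee_rot'],s['clock'],s['width'])
E
```

```text
[0.54379571 0.10382214 0.12539329] [-1.14349868e-03  9.99996452e-01  2.40387155e-03  9.47774834e-05] 22.75 0.043015765548346636
```

View pics/w22.png

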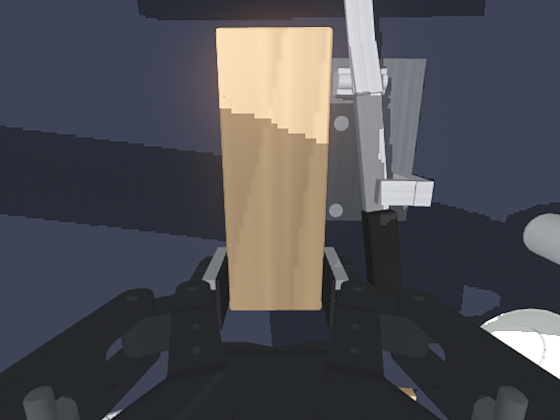

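View pics/t22.png

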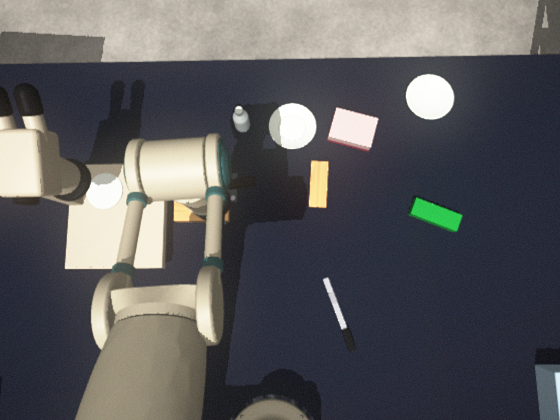

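```bash
python3 - <<'E'
from h import *
p=cams.get_image('wrist');s=telemetry.get_state(); T=s['position']; print(T)
def f(k,full=False):
    # center offset along y from tcp k0, z bottom k1, pitch up k2
    out=[]
    for y,v,(ul,ur) in [(-.06,309,(229,322)),(.06,28.5,(218,332))]:
        for x,u in((-.022,ul),(.022,ur)):
            P=np.array([T[0]+k[3]+x, T[1]+k[0]+y*np.cos(k[2])-.024*np.sin(k[2]), T[2]+k[1]+y*np.sin(k[2])+.024*np.cos(k[2])])
            out+=list(proj(p,P)-[u,v])
    return np.array(out)
r=least_squares(f,[.045,-.005,0,0]); print(r.x,np.round(r.fun,1))
E
```

```text
[0.54447228 0.10156472 0.1253447 ]
[ 0.0441052  -0.00976107 -0.04004083 -0.00162141] [-0.9 -0.2 -1.1  0.2  0.9 -0.3  0.8  0.3]
```

carry_out --rows '[[[-1, 0, 0, -4, 0], [-1, 0, 0, -4, 0], [-1, 0, 0, -2, 0], [-1, 0, 0, -1.2, 0], [-1, 0, 0, 0, 0]]]'

```text
clock: 23.3
position: [0.5444, 0.0986, 0.0116]
ee_rot: [0.0, 1.0, 0.001, -0.001]
contact_force: [0.2, -0.7, -1.0]
width: 0.0427
```

carry_out --rows '[[[-1, 0, 0, -0.3, 0], [-1, 0, 0, 0, 0]]]'

```text
clock: 23.5
position: [0.5462, 0.0993, 0.0109]
ee_rot: [-0.0, 1.0, 0.001, 0.001]
contact_force: [-0.4, 0.5, -1.5]
width: 0.0428
```

carry_out --rows '[[[-1, 0, 0, -0.3, 0], [-1, 0, 0, 0, 0]]]'

```text
clock: 23.7
position: [0.5453, 0.0995, 0.0074]
ee_rot: [0.0, 1.0, 0.001, 0.001]
contact_force: [-0.5, -0.2, -0.5]
width: 0.0428
```

carry_out --rows '[[[-1, 0, 2, 0, 0], [-1, 0, 2, 0, 0], [-1, 0, 2, 0, 0], [-1, 0, 1, 0, 0], [-1, 0, 0, 0, 0]]]'

```text
clock: 24.2
position: [0.5452, 0.1706, 0.0072]
ee_rot: [-0.0, 1.0, 0.002, 0.0]
contact_force: [-1.0, -0.1, -1.3]
width: 0.0428
```

```bash
python3 - <<'E'
from h import *
p=shot('wrist','w23'); t=shot('side','s23')
s=telemetry.get_state(); print(s['position'],s['contact_force'],s['clock'],s['width'])
cv2.imwrite('pics/s23c.png',cv2.resize(t['image'][80:240,180:340,::-1],None,fx=4,fy=3.7))
E
```

```text
[0.54491073 0.16923761 0.00701444] [-0.23106509 -0.55978574 -0.71435671] 24.3 0.043111673829220654
```

View pics/w23.png

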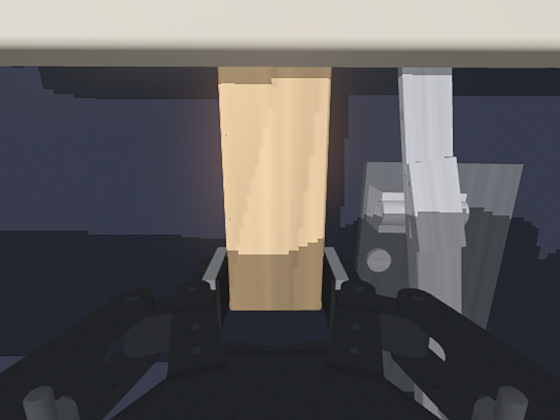

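View pics/s23c.png

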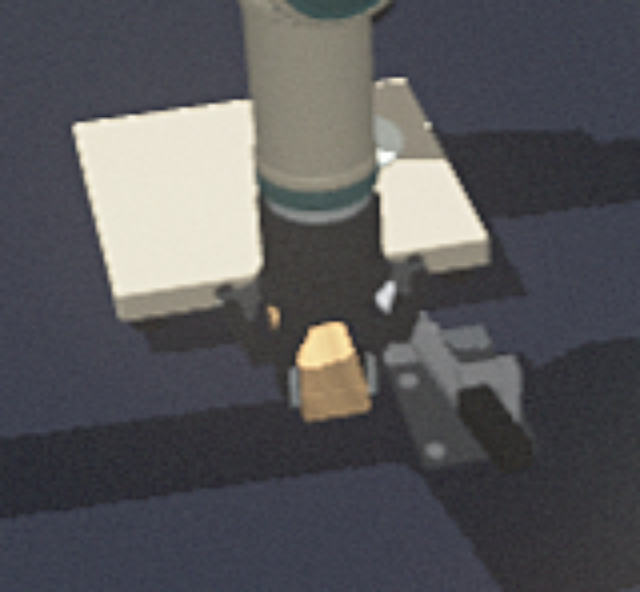

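carry_out --rows '[[[-1, 0, 2, 0, 0], [-1, 0, 2, 0, 0], [-1, 0, 1.5, 0, 0], [-1, 0, 1, 0, 0], [-1, 0, 0, 0, 0]]]'

```text
clock: 24.8
position: [0.5451, 0.2352, 0.0069]
ee_rot: [-0.0, 1.0, 0.002, 0.0]
contact_force: [0.7, -0.2, -0.0]
width: 0.0426
```

```bash
python3 - <<'E'
from h import *
p=shot('wrist','w24')
s=telemetry.get_state(); print(s['position'],s['contact_force'],s['clock'],s['width'])
E
```

```text
[0.54493181 0.23451026 0.00683952] [-0.53572694 -1.42434943 -1.45362283] 24.85 0.042515720357722685
```

View pics/w24.png

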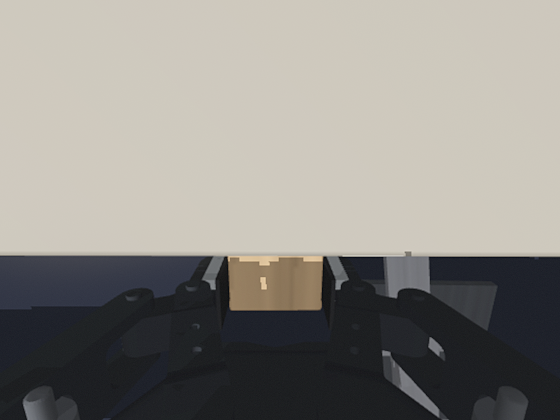

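carry_out --rows '[[[-1, 0, 0, -0.15, 0], [-1, 0, 0, 0, 0], [0.25, 0, 0, 0, 0], [0.25, 0, 0, 0, 0], [0.25, 0, 0, 0, 0], [0.25, 0, 0, 0, 0], [0.25, 0, -2, 0, 0], [0.25, 0, -3, 0, 0], [0.25, 0, -3, 0, 0], [0.25, 0, -2, 3, 0], [0.25, 0, 0, 5, 0], [0.25, 0, 0, 4, 0]]]'

```text
clock: 26.05
position: [0.5452, 0.1336, 0.1271]
ee_rot: [0.0, 1.0, 0.0, 0.0]
contact_force: [0.4, 1.1, -0.7]
width: 0.0537
```

```bash
python3 - <<'E'
from h import *
p=shot('wrist','w25');t=shot('side','s25'); 
s=telemetry.get_state(); print(s['position'],s['contact_force'],s['clock'],s['width'])
cv2.imwrite('pics/s25c.png',cv2.resize(t['image'][80:240,180:340,::-1],None,fx=4,fy=3.7))
E
```

```text
[0.54937747 0.13470478 0.13140434] [0.56881923 0.63186354 0.72769866] 26.15 0.05324411387935246
```

View pics/w25.png

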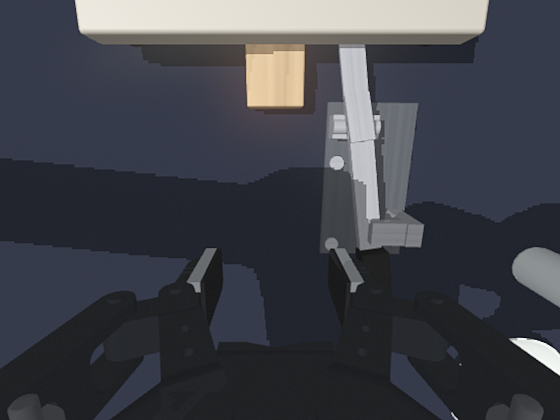

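View pics/s25c.png

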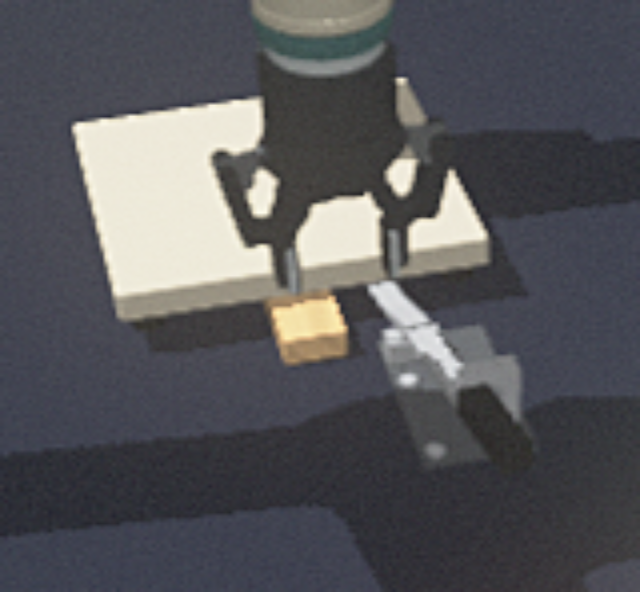

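carry_out --rows '[[[-1, 0, 2, -3, 0], [-1, 0, 2, -4, 0], [-1, 0, 1, -3, 0], [-1, 0, 0.5, -1.5, 0], [-1, 0, 0.8, 0, 0], [-1, 0, 0.8, 0, 0], [-1, 0, 0.8, 0, 0], [-1, 0, 0.8, 0, 0], [-1, 0, 0, 0, 0]]]'

```text
clock: 27.05
position: [0.5458, 0.2228, 0.0115]
ee_rot: [-0.0, 1.0, 0.002, 0.001]
contact_force: [0.1, 0.4, 0.1]
width: -0.0002
```

```bash
python3 - <<'E'
from h import *
p=shot('wrist','w26');t=shot('side','s26'); 
s=telemetry.get_state(); print(s['position'],s['contact_force'],s['clock'],s['width'])
cv2.imwrite('pics/s26c.png',cv2.resize(t['image'][80:240,180:340,::-1],None,fx=4,fy=3.7))
E
```

```text
[0.54533599 0.22184288 0.01110464] [-0.22596188  0.18835108 -0.75302579] 27.15 7.80183534407489e-05
```

View pics/w26.png

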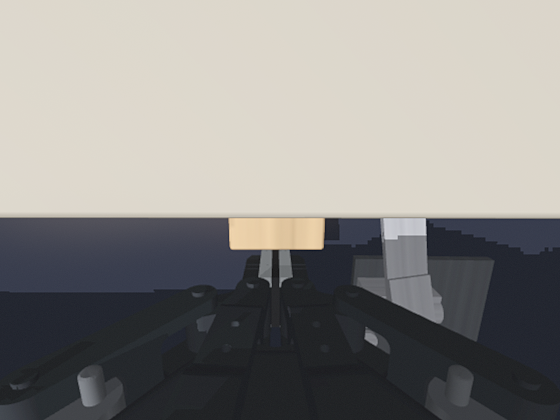

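carry_out --rows '[[[-1, 0, -3, 0, 0], [-1, 0, -3, 2, 0], [-0.5, 0, -2, 4, 0], [0, 0, -2, 5, 0], [0.5, 2.8, -2, 0, 0.04], [0.6, 2.8, -2, 0, 0.04], [0.6, 3, -2.2, 0, 0.05], [0.6, 0, 0, 0, 0]]]'

```text
clock: 27.95
position: [0.6354, 0.0574, 0.1174]
ee_rot: [0.001, 0.998, 0.065, 0.003]
contact_force: [-1.7, 0.1, -0.9]
width: 0.068
```

```bash
python3 - <<'E'
from h import *
p=shot('wrist','w27');t=shot('side','s27'); 
s=telemetry.get_state(); print(s['position'],s['ee_rot'],s['contact_force'],s['clock'],s['width'])
cv2.imwrite('pics/s27c.png',cv2.resize(t['image'][80:240,180:340,::-1],None,fx=4,fy=3.7))
E
```

```text
[0.63093702 0.06008514 0.11662951] [-1.46680219e-04  9.97886933e-01  6.49728810e-02 -4.14429155e-04] [-0.25436487  0.19141663  0.52262588] 28.05 0.0682809807595341
```

View pics/w27.png

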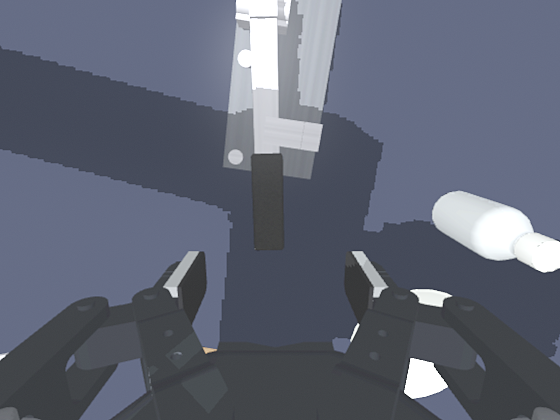

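View pics/s27c.png

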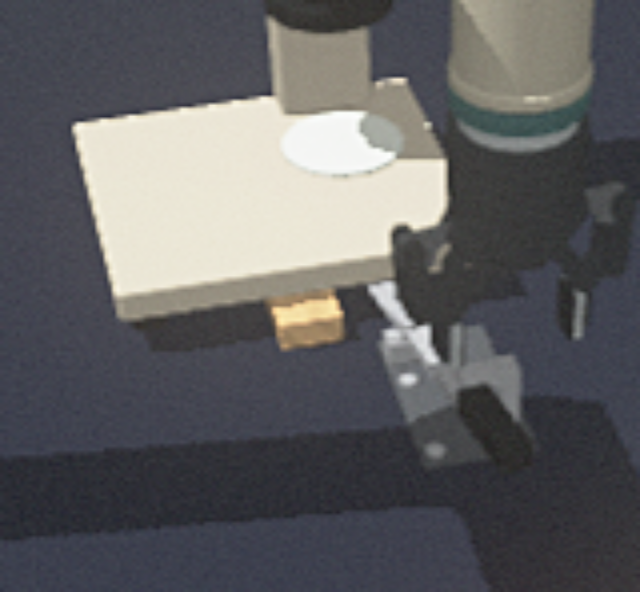

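carry_out --rows '[[[0.6, -0.3, 0, -3, 0], [0.5, 0, 0, -3, 0], [0.4, 0, 0, -1.5, 0], [0.3, 0, 0, -0.5, 0], [-1, 0, 0, 0, 0], [-1, 0, 0, 0, 0], [-1, 0, 0, 0, 0], [-1, 0, 0, 0, 0], [-1, 0, 0, 0, 0], [-1, 0, 0, 0, 0]]]' --force 40

```text
clock: 29.05
position: [0.6288, 0.0613, 0.0379]
ee_rot: [-0.0, 0.998, 0.066, 0.001]
contact_force: [1.7, 2.0, 4.8]
width: 0.0209
```

carry_out --rows '[[[-1, 0, 0, -0.4, 0], [-1, 0, 0, -0.3, 0], [-1, 0, 0, 0, 0], [-1, -0.5, 0, 0, -0.026], [-1, -0.5, 0, 0, -0.026], [-1, -0.5, 0, 0, -0.026], [-1, -0.5, 0, 0, -0.026], [-1, -0.5, 0, 0, -0.026], [-1, -0.3, 0, 0, 0], [-1, 0, 0, 0, 0]]]'

```text
clock: 30.05
position: [0.6054, 0.0593, 0.0324]
ee_rot: [0.001, 1.0, -0.0, 0.006]
contact_force: [4.6, -3.8, 6.4]
width: 0.0209
```

```bash
python3 - <<'E'
from h import *
p=shot('wrist','w28')
s=telemetry.get_state(); print(s['position'],s['ee_rot'],s['contact_force'],s['clock'],s['width'])
E
```

```text
[0.60536862 0.05929324 0.03232138] [ 9.22134368e-04  9.99982133e-01 -3.16347975e-04  5.89775008e-03] [ 6.3484302  -3.18693572  6.98386709] 30.1 0.02096893947259259
```

View pics/w28.png

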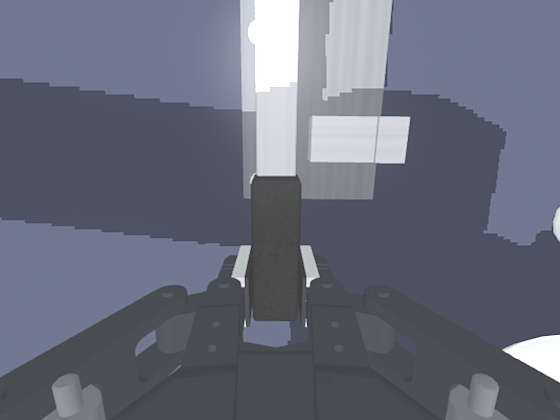

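carry_out --rows '[[[-1, 0, 0, 0.4, 0], [-1, 0, 0, 0.4, 0], [-1, 0, 0.05, 0.4, 0], [-1, 0, 0.05, 0.4, 0], [-1, 0, 0.05, 0.4, 0], [-1, 0, 0.05, 0.5, 0], [-1, 0, 0.1, 0.5, 0], [-1, 0, 0, 0.3, 0], [-1, 0, 0, 0, 0]]]'

```text
clock: 31.0
position: [0.5979, 0.0641, 0.0621]
ee_rot: [0.0, 1.0, 0.002, -0.002]
contact_force: [-0.4, 0.0, -4.4]
width: 0.021
```

```bash
python3 - <<'E'
from h import *
p=shot('wrist','w29');t=shot('side','s29'); 
s=telemetry.get_state(); print(s['position'],s['ee_rot'],s['contact_force'],s['clock'],s['width'])
cv2.imwrite('pics/s29c.png',np.hstack([cv2.resize(t['image'][80:240,180:340,::-1],None,fx=3.2,fy=3.2),cv2.resize(p['image'][:,200:350,::-1],(190,512))]))
E
```

```text
[0.59841153 0.06397846 0.0620622 ] [ 1.67888956e-04  9.99997345e-01  1.57938436e-03 -1.66955737e-03] [-0.63771723  0.16824263 -3.86167431] 31.1 0.02095118307523233
```

View pics/s29c.png

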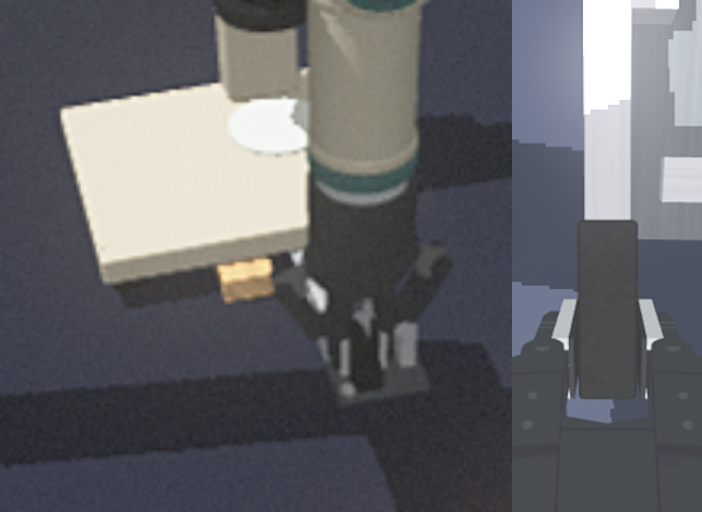

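carry_out --rows '[[[-1, 0, -1, 0, 0], [-1, 0, -2, 0, 0], [-1, 0, -3, 0, 0], [-1, 0, -3, 0, 0], [-1, 0, -3, 2, 0], [-1, 0, -3, 4, 0], [-1, -1, -3, 0, 0], [-1, 0, 0, 0, 0]]]'

```text
clock: 31.9
position: [0.5899, -0.121, 0.1244]
ee_rot: [0.002, 1.0, -0.001, 0.001]
contact_force: [0.5, 0.9, -3.6]
width: 0.0211
```

```bash
python3 - <<'E'
from h import *
p=shot('wrist','w30');t=shot('side','s30'); u=shot('top','t30')
s=telemetry.get_state(); print(s['position'],s['ee_rot'],s['contact_force'],s['clock'],s['width'])
cv2.imwrite('pics/s30c.png',cv2.resize(t['image'][60:240,180:360,::-1],None,fx=3.3,fy=3.3))
E
```

```text
[ 0.58947276 -0.11617761  0.12246967] [-4.67221277e-04  9.99999700e-01  5.02358917e-04 -3.60248778e-04] [-0.07657938 -0.00397578 -3.95830614] 32.05 0.02118154916370109
```

View pics/s30c.png

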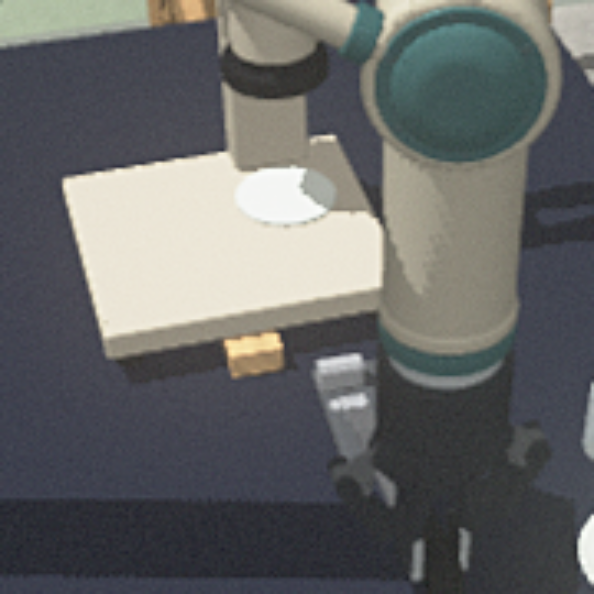

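View pics/t30.png

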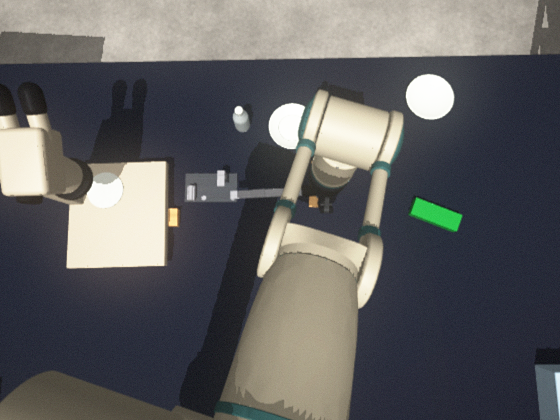

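carry_out --rows '[[[-1, -2.2, -3.5, 0, 0], [-1, -2.2, -3.5, 0, 0], [-1, -2.2, -3.5, 0, 0], [-1, -2.2, -3.5, -1, 0], [-1, -2.2, -3.5, -2, 0], [-1, 0, 0, -2, 0], [-1, 0, 0, -2, 0], [-1, 0, 0, -1.5, 0], [-1, 0, 0, -1, 0], [-1, 0, 0, -1, 0], [-1, 0, 0, -0.7, 0], [-1, 0, 0, 0, 0]]]' --force 20

```text
clock: 33.25
position: [0.48, -0.2905, 0.0102]
ee_rot: [-0.001, 1.0, 0.001, -0.0]
contact_force: [0.5, -0.5, -1.0]
width: 0.021
```

carry_out --rows '[[[-1, 0, 0, -0.4, 0], [-1, 0, 0, 0, 0], [0.2, 0, 0, 0, 0], [0.3, 0, 0, 0, 0], [0.5, 0, 0, 0, 0], [0.5, 0, 0, 0, 0], [0.5, 0, 0, 0, 0], [0.5, 0, 0, 3, 0], [0.5, 0, 0, 4, 0], [0.5, 0, 0, 5, 0], [0.5, 0, -3, 4, 0], [0.5, -3, -3, 0, 0]]]'

```text
clock: 34.45
position: [0.4559, -0.3549, 0.1739]
ee_rot: [0.006, 1.0, 0.003, 0.007]
contact_force: [-0.1, -0.9, -0.4]
width: 0.0641
```

carry_out --rows '[[[0.5, -3, -4, 2, 0], [0.5, -3, -4, 0, 0], [0.5, -3, -4, 0, 0], [0.5, -2, -4, 0, 0], [0.5, 0, 0, 0, 0]]]'

```text
clock: 34.95
position: [0.3391, -0.5136, 0.1852]
ee_rot: [0.002, 1.0, -0.002, -0.0]
contact_force: [0.3, -0.7, -0.8]
width: 0.0638
```

```bash
python3 - <<'E'
from h import *
t=shot('side','s31'); u=shot('top','t31')
s=telemetry.get_state(); print(s['position'],s['contact_force'],s['clock'],s['width'])
cv2.imwrite('pics/s31c.png',cv2.resize(t['image'][60:240,180:360,::-1],None,fx=3.3,fy=3.3))
cv2.imwrite('pics/t31c.png',cv2.convertScaleAbs(cv2.resize(u['image'][140:290,50:250,::-1],None,fx=4,fy=4,interpolation=cv2.INTER_CUBIC),alpha=1.2))
E
```

```text
[ 0.34143786 -0.50855167  0.18495653] [0.68930532 0.08865238 0.55432997] 35.05 0.06399425704257312
```

View pics/s31c.png

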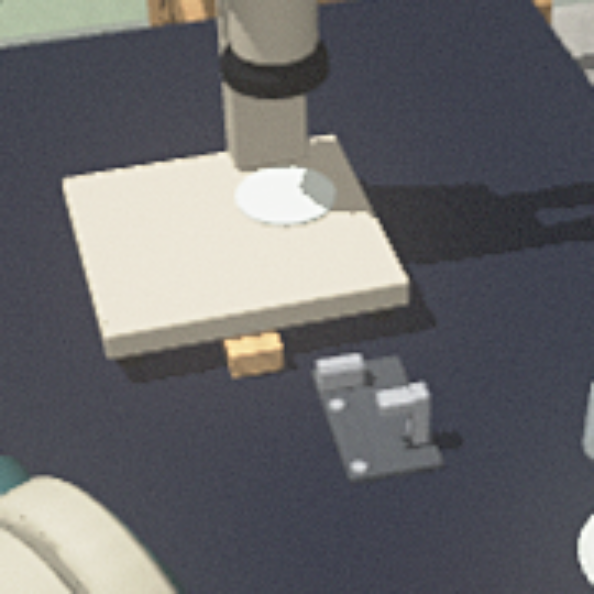

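View pics/t31.png

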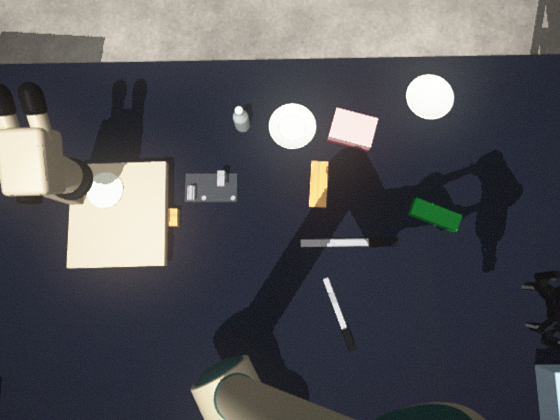

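View pics/t31c.png

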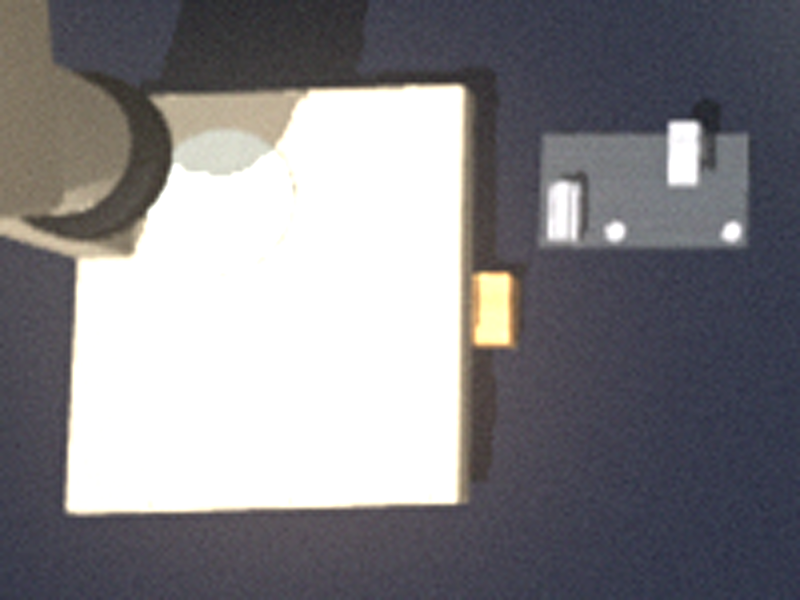

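View pics/s31.png

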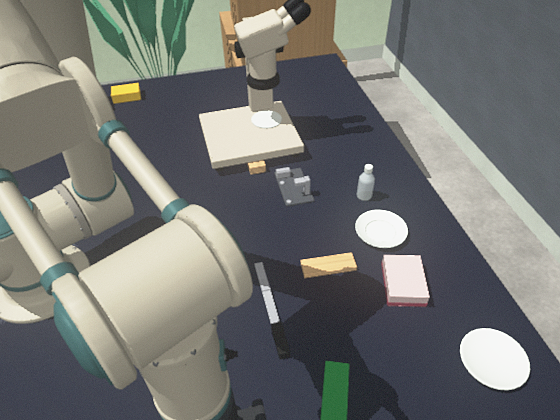

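```bash
python3 - <<'E'
from h import *
import pickle
p,q=pickle.load(open('cal.pkl','rb'))
t2=lambda u,v:(50+u/4-.4,140+v/4-.4)
for n,a,z in [('ru0',(476,92),.0396),('ru1',(467,86),.050),('rl0',(469,507),.0396),('rl1',(466,502),.050),('ll0',(67,516),.051),('ll1',(66,513),.050)]: print(n,np.round(toplane(p,t2(*a),z)*1000,1))
# yaw/lean check via side view: top corners near edge
for z in (.04,.05): print(z,[np.round(toplane(q,uv,z)*1000,1) for uv in [(180+107/3.3,60+340/3.3),(180+408/3.3,60+286/3.3)]])
E
```

```text
ru0 [681.2 254.6  39.6]
ru1 [682.2 257.2  50. ]
rl0 [421.2 250.2  39.6]
rl1 [424.1 249.1  50. ]
ll0 [417.3 490.6  51. ]
ll1 [419.1 491.9  50. ]
0.04 [array([427.3, 258. ,  40. ]), array([684.3, 262.2,  40. ])]
0.05 [array([426.7, 245.5,  50. ]), array([680.4, 249.6,  50. ])]
```

```bash
python3 -c "
from h import *
print(manip.sign_off()); print(telemetry.get_state()['clock'])"
```

```text
the job is handed in; nothing more can be done
None
the job is handed in; nothing more can be done
```

The job is done and handed in at about 35 s of the 72 s allowed. I levered the microscope up with the larger bar, hooked the bar under the keeper and slid in the thicker packer. I then unhooked the bar, let the microscope down onto the packer, and laid the bar on the bench about 0.33 m away from it. `sign_off` gave no verdict.

- **Second lift:** On the first lift the bar was too deep, with its handle about to foul the keeper. I let the microscope back down, drew the bar out a few millimetres and levered again before hooking it.
- **Packer:** It lies lengthwise under the raised side, about 100 mm in with 20 mm showing, and sits between the short feet.
- **Level:** In the top and side pictures the raised edge fits a level stance, with its top about 50 mm above the bench. I did not measure the angle directly.
- **Position:** The microscope shifted about 2 mm (1 to 3 mm by corner), close to the measuring error.
- **Other things:** In the final pictures the thin packer, small bar, green block, dish, box and bottle looked where they had been. The gripper was kept clear of the microscope, with no unexpected forces on the wrist. No check failed.

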